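Scoop walnuts into a bowl and slide it to the customer

TASK

Use the hand scoop to take at least four of the five walnuts from the low-fronted wooden bin and tip them into the earthenware bowl; do not touch the nuts with the fingers, and leave every other nut in the bin, none on the counter. Then slide the filled bowl across the counter, without lifting it, until its foot stands wholly on the round cork mat, and finish with the scoop lying flat and right way up on the bare counter. Leave the baked goods, the two jars and the scraper where they stand.

Things in the scene. Friction and masses are not known exactly. Their poses are not given: they have to be found in the camera images.
- scoop: hand scoop: aluminium pan 110 long (x) x 80 wide (y), floor 2.5 thick, sides 36 high that stop 28 short of the lip, back wall 45 high, open at the front (+x). A straight dark wooden handle, 18 wide (y) x 24 high, 110 long, runs back (-x) from the back wall, rising at 12 degrees. Starts flat on the counter. Origin: centre of the pan's underside; +x to the open front, +z up
- scoop_grip (a point): point in the middle of the scoop handle's section, 45 from the pan's back wall along the handle: at (-99, 0, 49) mm in the scoop's frame
- scoop_lip (a point): middle of the scoop's front lower edge (the lip), at (55, 0, 0) mm in the scoop's frame
- bin: wooden bin fixed to the counter, 255 long (x) x 110 wide (y), boards 8 thick. Inner floor x -105 to 105, y -47 to 47, 8 above the counter. Side walls 55 high above the counter; the front (-x) end is low, 30 high, leaning out 30 degrees; the rear (+x) end is 70 high, leaning out 12 degrees. Origin: under the floor's centre, at counter height; +x from low front to high rear
- bin_floor (a point): centre of the bin's inner floor, on its upper face
- nut0: a walnut in its shell, 35 long x 32 thick, 13 g, starting on the bin's floor. Origin: its centre
- nut1: a walnut in its shell, 35 long x 32 thick, 13 g, starting on the bin's floor. Origin: its centre
- nut2: a walnut in its shell, 35 long x 32 thick, 13 g, starting on the bin's floor. Origin: its centre
- nut3: a walnut in its shell, 35 long x 32 thick, 13 g, starting on the bin's floor. Origin: its centre
- nut4: a walnut in its shell, 35 long x 32 thick, 13 g, starting on the bin's floor. Origin: its centre
- bowl: round open earthenware bowl, 0.4 kg, 55 high, rim radius 80, foot radius 62, walls 5 thick and flaring, inner floor 6 above its underside; starts empty on the counter. Origin: centre of its underside
- mat: flat round cork mat lying on the counter, radius 95, so thin that things slide onto it without a step. Origin: its centre
- pretzel: bystander: a pretzel, 120 x 105 x 22 high. Origin: centre of its underside
- roll_a: bystander: a bread roll, 84 across, 48 high. Origin: centre of its underside
- roll_b: bystander: a browner bread roll, 84 across, 48 high. Origin: centre of its underside
- shaker: bystander: a squat white sugar jar with its lid on, radius 36, 85 high. Origin: centre of its underside
- jam: bystander: a jam jar, radius 36, 75 high. Origin: centre of its underside
- scraper: bystander: a flat wooden dough scraper, 75 x 110 x 12 high. Origin: centre of its underside
There are look-alikes about, which are no part of the job. What is shaped like the nut4 but yellow is not meant.

How it is judged (in metres and radians):
On the way, in this order (a step that is already met when the one before it is completed fails the run):
1. at least four walnuts lie in the bowl, tipped in before the bowl has come to the mat ((((horizontal distance between nut0 and bowl below 0.078 m and z of nut0 in the frame of bowl below 0.065 m) and (horizontal distance between nut1 and bowl below 0.078 m and z of nut1 in the frame of bowl below 0.065 m) and (horizontal distance between nut2 and bowl below 0.078 m and z of nut2 in the frame of bowl below 0.065 m) and (horizontal distance between nut3 and bowl below 0.078 m and z of nut3 in the frame of bowl below 0.065 m)) or ((horizontal distance between nut0 and bowl below 0.078 m and z of nut0 in the frame of bowl below 0.065 m) and (horizontal distance between nut1 and bowl below 0.078 m and z of nut1 in the frame of bowl below 0.065 m) and (horizontal distance between nut2 and bowl below 0.078 m and z of nut2 in the frame of bowl below 0.065 m) and (horizontal distance between nut4 and bowl below 0.078 m and z of nut4 in the frame of bowl below 0.065 m)) or ((horizontal distance between nut0 and bowl below 0.078 m and z of nut0 in the frame of bowl below 0.065 m) and (horizontal distance between nut1 and bowl below 0.078 m and z of nut1 in the frame of bowl below 0.065 m) and (horizontal distance between nut3 and bowl below 0.078 m and z of nut3 in the frame of bowl below 0.065 m) and (horizontal distance between nut4 and bowl below 0.078 m and z of nut4 in the frame of bowl below 0.065 m)) or ((horizontal distance between nut0 and bowl below 0.078 m and z of nut0 in the frame of bowl below 0.065 m) and (horizontal distance between nut2 and bowl below 0.078 m and z of nut2 in the frame of bowl below 0.065 m) and (horizontal distance between nut3 and bowl below 0.078 m and z of nut3 in the frame of bowl below 0.065 m) and (horizontal distance between nut4 and bowl below 0.078 m and z of nut4 in the frame of bowl below 0.065 m)) or ((horizontal distance between nut1 and bowl below 0.078 m and z of nut1 in the frame of bowl below 0.065 m) and (horizontal distance between nut2 and bowl below 0.078 m and z of nut2 in the frame of bowl below 0.065 m) and (horizontal distance between nut3 and bowl below 0.078 m and z of nut3 in the frame of bowl below 0.065 m) and (horizontal distance between nut4 and bowl below 0.078 m and z of nut4 in the frame of bowl below 0.065 m))) and horizontal distance between bowl and mat above 0.06 m), for 0.2 s.
2. the bowl stands on the mat (centres within 30 mm) (horizontal distance between bowl and mat below 0.03 m), for 0.2 s.
At the end, for the whole second after the job is handed in: At least four walnuts are in the bowl and every other one is in the bin; the bowl stands upright and at rest on the counter with its centre within 30 mm of the mat's centre; the scoop lies at rest, flat and upright (within 0.1 rad, underside within 5 mm of the counter) ((((horizontal distance between nut0 and bowl below 0.078 m and z of nut0 in the frame of bowl below 0.065 m) and (horizontal distance between nut1 and bowl below 0.078 m and z of nut1 in the frame of bowl below 0.065 m) and (horizontal distance between nut2 and bowl below 0.078 m and z of nut2 in the frame of bowl below 0.065 m) and (horizontal distance between nut3 and bowl below 0.078 m and z of nut3 in the frame of bowl below 0.065 m)) or ((horizontal distance between nut0 and bowl below 0.078 m and z of nut0 in the frame of bowl below 0.065 m) and (horizontal distance between nut1 and bowl below 0.078 m and z of nut1 in the frame of bowl below 0.065 m) and (horizontal distance between nut2 and bowl below 0.078 m and z of nut2 in the frame of bowl below 0.065 m) and (horizontal distance between nut4 and bowl below 0.078 m and z of nut4 in the frame of bowl below 0.065 m)) or ((horizontal distance between nut0 and bowl below 0.078 m and z of nut0 in the frame of bowl below 0.065 m) and (horizontal distance between nut1 and bowl below 0.078 m and z of nut1 in the frame of bowl below 0.065 m) and (horizontal distance between nut3 and bowl below 0.078 m and z of nut3 in the frame of bowl below 0.065 m) and (horizontal distance between nut4 and bowl below 0.078 m and z of nut4 in the frame of bowl below 0.065 m)) or ((horizontal distance between nut0 and bowl below 0.078 m and z of nut0 in the frame of bowl below 0.065 m) and (horizontal distance between nut2 and bowl below 0.078 m and z of nut2 in the frame of bowl below 0.065 m) and (horizontal distance between nut3 and bowl below 0.078 m and z of nut3 in the frame of bowl below 0.065 m) and (horizontal distance between nut4 and bowl below 0.078 m and z of nut4 in the frame of bowl below 0.065 m)) or ((horizontal distance between nut1 and bowl below 0.078 m and z of nut1 in the frame of bowl below 0.065 m) and (horizontal distance between nut2 and bowl below 0.078 m and z of nut2 in the frame of bowl below 0.065 m) and (horizontal distance between nut3 and bowl below 0.078 m and z of nut3 in the frame of bowl below 0.065 m) and (horizontal distance between nut4 and bowl below 0.078 m and z of nut4 in the frame of bowl below 0.065 m))) and horizontal distance between bowl and mat below 0.03 m and angle between each of bowl, scoop's own z axis and vertical below 0.1 rad and height (world z) of bowl below 0.008 m and linear speed of each of bowl, scoop below 0.02 m/s and ((horizontal distance between nut0 and bowl below 0.078 m and z of nut0 in the frame of bowl below 0.065 m) or (x of nut0 in the frame of bin between -0.12 and 0.135 m and y of nut0 in the frame of bin between -0.052 and 0.052 m and z of nut0 in the frame of bin below 0.08 m)) and ((horizontal distance between nut1 and bowl below 0.078 m and z of nut1 in the frame of bowl below 0.065 m) or (x of nut1 in the frame of bin between -0.12 and 0.135 m and y of nut1 in the frame of bin between -0.052 and 0.052 m and z of nut1 in the frame of bin below 0.08 m)) and ((horizontal distance between nut2 and bowl below 0.078 m and z of nut2 in the frame of bowl below 0.065 m) or (x of nut2 in the frame of bin between -0.12 and 0.135 m and y of nut2 in the frame of bin between -0.052 and 0.052 m and z of nut2 in the frame of bin below 0.08 m)) and ((horizontal distance between nut3 and bowl below 0.078 m and z of nut3 in the frame of bowl below 0.065 m) or (x of nut3 in the frame of bin between -0.12 and 0.135 m and y of nut3 in the frame of bin between -0.052 and 0.052 m and z of nut3 in the frame of bin below 0.08 m)) and ((horizontal distance between nut4 and bowl below 0.078 m and z of nut4 in the frame of bowl below 0.065 m) or (x of nut4 in the frame of bin between -0.12 and 0.135 m and y of nut4 in the frame of bin between -0.052 and 0.052 m and z of nut4 in the frame of bin below 0.08 m)) and height (world z) of scoop below 0.005 m); the robot touches nothing.
It fails at once if the fingers touch a walnut (contact force between the fingers and nut0 above 0.5 N or contact force between the fingers and nut1 above 0.5 N or contact force between the fingers and nut2 above 0.5 N or contact force between the fingers and nut3 above 0.5 N or contact force between the fingers and nut4 above 0.5 N).
It fails at once if the bowl is lifted by more than 12 mm or tipped by more than 0.3 rad (height (world z) of bowl above 0.012 m or angle between bowl's own z axis and vertical above 0.3 rad).
It fails at once if a bystander is moved by more than 25 mm (distance of any of pretzel, roll_a, roll_b, shaker, jam, scraper from where it was at the start of the episode above 0.025 m).
It also fails if it takes over 72 s, if anything falls off the work surface, if the arm or the gripper's body presses on something with over 40 N, if the wrist force passes 120 N, or if a joint passes its speed limit or range.

ROBOT

A 6-joint arm with a two-finger parallel gripper is mounted at the origin on the work surface. World frame = base frame: x ahead of the robot, y to its left, z up, the work surface at z = 0. Lengths are in m, angles in degrees, forces in N, time in s.
With the tool pointing down it reaches from about 0.4 to 0.925 m from the base axis. Payload 12.5 kg.
Tool frame: the origin (TCP) lies midway between the tips of the shut fingers; the grasp point (between the pads) lies 19 mm behind it; z points along the fingers, y is the line along which they close (so a half turn about z gives the same grasp; the last joint's range is limited). The gripper opens to 95 mm and grips with 3 to 60 N. Pads are 20 mm wide; open, the fingers measure 119 mm over their backs; the gripper's body (75 mm by 180 mm) begins 59 mm behind the grasp point.
Start: joints at [-81.394, 28.126, 89.318, -0, 62.55, -6.05], TCP at [0.158, -0.605, 0.215] pointing down, gripper open.
Joint ranges: [-177.58, 177.58], [-47.91, 125.51], [2.72, 160], [-65.01, 245.01], [3.68, 167.84], [-153.87, 153.87]. Speed limits (degrees/s): [127.2, 127.2, 159.86, 180, 180, 180].

INTERFACE

Orientations are given as [roll, pitch, yaw] about the fixed x, y, z axes, in that order (R = Rz(yaw) Ry(pitch) Rx(roll)).
In Python, from station import bot gives the robot as it stands.
- The arm moves only by the tool arm_command, never from a script. Its argument "plan" is a list of rows, each an object of numbers: "tx", "ty", "tz": the shift along the tool's x, y, z in mm; "ax", "ay", "az": the turn, a rotation vector about the tool's x, y, z in degrees. A call has exactly 10 rows; each row shifts and turns the commanded pose from where the row before left it, along the tool's axes as they then stand; what a row does not reach is not made up. A row lasts 1/8 s, in which the tool goes at most 62.5 mm and 10.7 degrees, less where a joint would pass 70% of its speed; a pose out of reach is approached as far as the arm can. A call is refused whole if a number of a shift passes 62.5 or a number of a turn 10.7, either way. A call with a gripper value outside its range is refused whole. "fingers" is the closure, from 0 (fully open) to 1 (shut), set as the call begins (left out, the last holds). The fingers move at their own pace and stop on an object; "newtons" is the grip in N (left out, the last holds). Time passes only in rows, so rows that do not move let the fingers close, or fill a call up. It gives the time, the measured TCP pose, the force, the opening and the grip force at its end, in the units of the state.
- bot.read_state(): the state, without advancing time (a new reading comes with each control period).
- bot.get_image(name): name is "scene" or "top"; returns a dict with "img" (420x560x3 uint8, blue, green, red), "depth" (420x560 float32, m along the optical axis (not along the pixel's ray), 0 where there is no reading), "vertical_fov" (degrees; the focal length in pixels is half the picture's height over the tangent of half this angle, whatever the lens; pixels are square), "cx", "cy" (the principal point, pixels), "dist" ([k1, k2, p1, p2, k3] as OpenCV has them; the pictures are not rectified), "extrinsics" (4x4, takes a point from camera to world coordinates). Camera axes: x right, y down, z forward; pixel columns grow to the right and rows downward; lengths in m; the calibration is good to about 2 mm. A picture is of the moment at which its call begins.
- bot.close_job(): hands the job in; it is judged then, once.
The state is a dict: "time": time; "qpos": joint angles; "dq": joint speeds; "effort": joint torques, N m; "ee_pos": TCP position; "ee_rot": TCP orientation; "contact_force": force on the tool from outside, world axes, zero at the start; "wrist_torque": the same for the moment, N m; "opening": finger opening in m; "finger_force": force on a finger pad.
Only numpy, scipy, OpenCV 4.12 (cv2) and the standard library are available. Lean on these libraries where they do the work, as an engineer would, in place of code of your own. Each camera call takes 0.05 s, during which the arm holds its last target. There are 200 camera calls.

## Working session

There is one attempt and no reset: what is moved stays moved. The work goes in short steps, Python scripts to look and compute and a tool call to move; the robot and the scene stay as the last step left them, time stands still between calls to the robot, and variables do not carry over. Pictures are saved under pics/ and viewed, at most 10 in all, crops included, and the job is handed in when it is done.

Besides the shell and the picture viewer there is one more tool, called after "Emit:" by a JSON object that holds its "op" and its "data", one argument or row to a line. arm_command: Moves the arm, as the interface text tells. Its arguments: {"type":"object","properties":{"plan":{"type":"array"},"fingers":{"type":"number"},"newtons":{"type":"number"}},"required":["plan"]}

```bash
mkdir -p pics; cat > h.py <<'E'
import numpy as np,cv2
from station import bot
def grab(n):
    d=bot.get_image(n); h,w=d['img'].shape[:2]
    f=h/2/np.tan(np.radians(d['vertical_fov'])/2)
    d['K']=np.array([[f,0,d['cx']],[0,f,d['cy']],[0,0,1]]); d['D']=np.array(d['dist'],float); d['T']=np.array(d['extrinsics'])
    return d
def cloud(d):
    h,w=d['depth'].shape; v,u=np.mgrid[:h,:w]
    p=cv2.undistortPoints(np.stack([u,v],-1).reshape(-1,1,2).astype(np.float32),d['K'],d['D']).reshape(h,w,2)
    P=np.concatenate([p,np.ones((h,w,1))],-1)*d['depth'][...,None]
    return P@d['T'][:3,:3].T+d['T'][:3,3]
def ray(d,uv,z):
    p=cv2.undistortPoints(np.array(uv,np.float32).reshape(-1,1,2),d['K'],d['D']).reshape(-1,2)
    r=np.c_[p,np.ones(len(p))]@d['T'][:3,:3].T; c=d['T'][:3,3]
    return c+r*((z-c[2])/r[:,2:])
def save(d,name,scale=1,crop=None):
    im=d['img']
    if crop: im=im[crop[1]:crop[3],crop[0]:crop[2]]
    cv2.imwrite('pics/'+name,cv2.resize(im,None,fx=scale,fy=scale,interpolation=cv2.INTER_CUBIC))
E
python3 - <<'E'
from h import *
for n in('top','scene'):
    d=grab(n); save(d,n+'0.png',1.4); print(n,d['T'].round(3).tolist(),(d['depth']>0).mean())
print(bot.read_state())
E
```

```text
top [[-0.017, -0.99, 0.138, 0.399], [-1.0, 0.018, 0.009, 0.025], [-0.011, -0.138, -0.99, 1.217], [0.0, 0.0, 0.0, 1.0]] 0.996016156462585
scene [[0.312, 0.663, -0.68, 1.199], [0.95, -0.21, 0.231, -0.166], [0.01, -0.718, -0.696, 0.695], [0.0, 0.0, 0.0, 1.0]] 0.9960586734693877
{'time': 0.1, 'qpos': array([-8.13934245e+01,  2.81615004e+01,  8.93450475e+01, -7.69737425e-04,
        6.25497808e+01, -6.05009561e+00]), 'dq': array([-0.06342372, -0.1299294 , -0.1315731 ,  0.10077911, -0.05054562,
        0.05707592]), 'effort': array([ 3.40653140e-03, -6.13621902e+01, -2.58606040e+01,  6.94244890e-02,
        4.70074243e-02, -5.66669655e-05]), 'ee_pos': array([ 0.15813331, -0.60445415,  0.21412097]), 'ee_rot': array([-1.79943913e+02, -5.25800355e-03,  1.46570237e+01]), 'contact_force': array([-0.80681229,  0.11385174, -0.27910588]), 'wrist_torque': array([0.00016293, 0.00400014, 0.02278229]), 'finger_force': 0.0, 'opening': 0.0950001660055802}
```

View pics/top0.png

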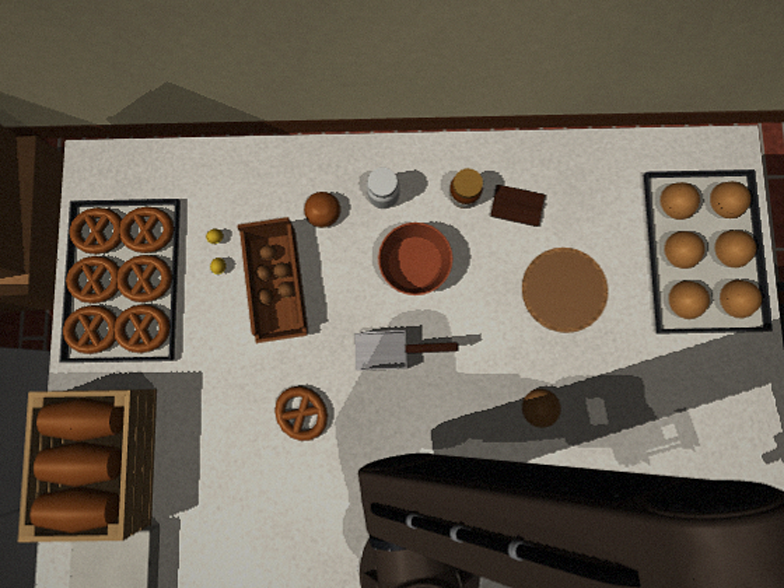

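View pics/scene0.png

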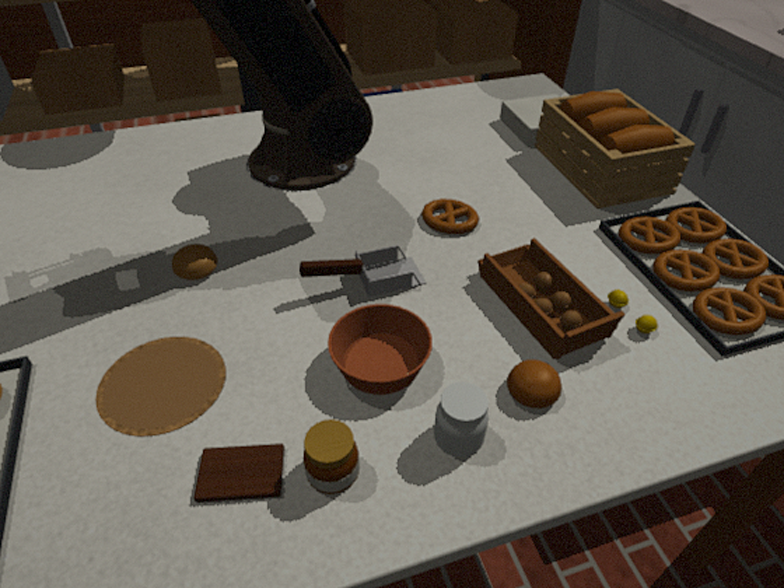

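The top view (1.4× scale) shows the bin at about (272,280), the bowl at (415,258), the mat at (565,290), the scoop at (405,348) with its handle to the right, and the pretzel at (301,412). The scene view shows five brown nuts in the bin and two yellow look-alikes outside it. Next I'll measure positions.

```bash
cat > meas.py <<'E'
from h import *
d=grab('top'); P=cloud(d); s=grab('scene'); S=cloud(s)
hsv=cv2.cvtColor(d['img'],cv2.COLOR_BGR2HSV)
# mat, bowl: circle on height
def box(P,u0,v0,u1,v1): 
    k=1/1.4; return P[int(v0*k):int(v1*k),int(u0*k):int(u1*k)]
c=lambda q:(q.min(0).round(3),q.max(0).round(3))
q=box(P,365,215,465,305).reshape(-1,3); r=q[q[:,2]>.045]; print('bowl',cv2.minEnclosingCircle(r[:,:2].astype(np.float32)),r[:,2].max())
m=(hsv[...,1]>90)&(hsv[...,2]>60); mm=np.zeros_like(m); k=1/1.4
mm[int(235*k):int(340*k),int(515*k):int(615*k)]=1
q=P[m&mm]; print('mat',cv2.minEnclosingCircle(q[:,:2].astype(np.float32)),q[:,2].mean())
q=box(P,225,205,318,350).reshape(-1,3)
r=q[(q[:,2]>.035)]; print('bin>.035',cv2.minAreaRect(r[:,:2].astype(np.float32))); 
r=q[(q[:,2]>.058)]; print('bin>.058',r.mean(0),c(r))
q=S[int(235*k):int(360*k),int(470*k):int(630*k)].reshape(-1,3); r=q[(q[:,2]>.058)]; print('bin scene>.058',r.mean(0),c(r))
r=q[(q[:,2]>.018)]; print('bin scene>.018',cv2.minAreaRect(r[:,:2].astype(np.float32)))
q=box(P,350,322,480,372).reshape(-1,3); r=q[q[:,2]>.012]; print('scoop',cv2.minAreaRect(r[:,:2].astype(np.float32)),c(r))
hd=q[(q[:,2]>.045)]; print('handle',c(hd),hd.mean(0))
for b in((395,340),(385,360),(370,350),(420,348),(440,347),(455,346)): print(b,box(P,b[0]-1,b[1]-1,b[0]+2,b[1]+2).reshape(-1,3).mean(0).round(3))
# bin height crop
print('nuts');
for b in((267,253),(264,272),(282,270),(265,297),(286,290)): print(b,box(P,b[0]-2,b[1]-2,b[0]+3,b[1]+3).reshape(-1,3).mean(0).round(3))
save(d,'bin.png',6,(160,150,225,250)) 
E
python3 meas.py
```

```text
bowl ((0.5614624619483948, 0.006513518746942282), 0.16370029747486115) 1.2172115896264528
mat ((0.5054695010185242, -0.19878050684928894), 0.2480863630771637) 0.006580045955724921
bin>.035 ((0.542992889881134, 0.23097555339336395), (0.4393807351589203, 0.24375492334365845), 25.989788055419922)
bin>.058 [0.65246069 0.27192949 0.22284202] (array([0.399, 0.025, 0.058]), array([0.737, 0.37 , 1.217]))
bin scene>.058 [0.79441035 0.24542944 0.15849975] (array([ 0.715, -0.166,  0.058]), array([1.199, 0.373, 0.695]))
bin scene>.018 ((0.8245540857315063, 0.15462449193000793), (0.26784461736679077, 0.9818893074989319), 54.52447509765625)
scoop ((0.44563668966293335, 0.012000672519207), (0.20383046567440033, 0.09400942176580429), 88.65677642822266) (array([ 0.399, -0.09 ,  0.014]), array([0.494, 0.113, 1.217]))
handle (array([ 0.399, -0.09 ,  0.045]), array([0.492, 0.025, 1.217])) [ 0.45314457 -0.03030241  0.09678848]
(395, 340) [0.476 0.042 0.006]
(385, 360) [0.434 0.064 0.004]
(370, 350) [0.456 0.097 0.004]
(420, 348) [ 0.456 -0.01   0.058]
(440, 347) [ 0.456 -0.05   0.066]
(455, 346) [ 0.458 -0.081  0.074]
nuts
(267, 253) [0.668 0.316 0.039]
(264, 272) [0.626 0.321 0.039]
(282, 270) [0.629 0.282 0.039]
(265, 297) [0.571 0.319 0.041]
(286, 290) [0.574 0.258 0.114]
```

```bash
python3 - <<'E'
from h import *
d=grab('top');s=grab('scene')
a=cv2.resize(d['img'][150:275,160:360],None,fx=4,fy=4)[:, :800]
cv2.imwrite('pics/binA.png',a)
E
```

```text
(no output)
```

View pics/binA.png

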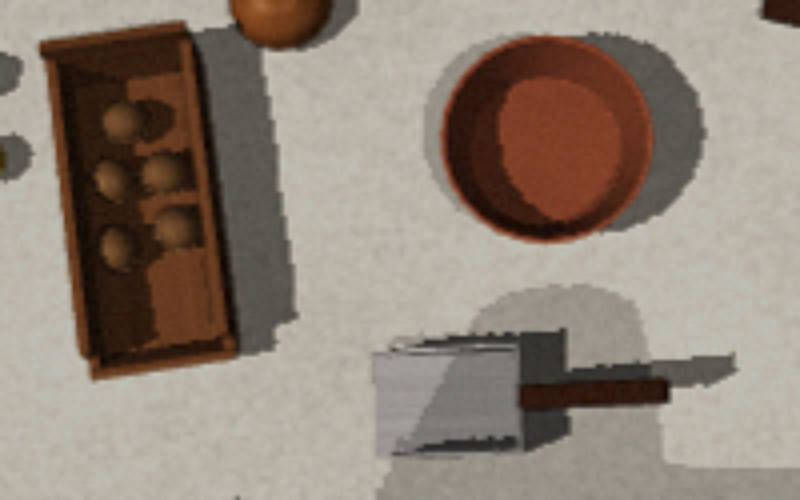

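The crop shows the bin's low front at the bottom, towards the robot, and its high rear at the top. The five nuts sit in the rear two thirds, around (125,120), (112,180), (163,172), (118,247) and (178,228). I'll remeasure with invalid depth dropped.

```bash
cat > meas2.py <<'E'
from h import *
d=grab('top'); P=cloud(d); P[d['depth']<=0]=np.nan; s=grab('scene'); S=cloud(s); S[s['depth']<=0]=np.nan
A=np.concatenate([P.reshape(-1,3),S.reshape(-1,3)]); A=A[np.isfinite(A[:,0])]
T=P.reshape(-1,3);T=T[np.isfinite(T[:,0])]
def R(A,x0,x1,y0,y1,z0,z1): return A[(A[:,0]>x0)&(A[:,0]<x1)&(A[:,1]>y0)&(A[:,1]<y1)&(A[:,2]>z0)&(A[:,2]<z1)]
f=lambda q:q[:,:2].astype(np.float32)
def circ(q):
    B=np.c_[2*q[:,:2],np.ones(len(q))]; a=np.linalg.lstsq(B,(q[:,:2]**2).sum(1),rcond=None)[0]; return a[:2].round(4),np.sqrt(a[2]+a[0]**2+a[1]**2).round(4)
q=R(A,.5,.8,-.12,.14,.049,.065); print('bowl rim',circ(q),cv2.minEnclosingCircle(f(q)),len(q))
hsv=cv2.cvtColor(d['img'],cv2.COLOR_BGR2HSV); m=((hsv[...,1]>80)&(hsv[...,2]>60)).astype(np.uint8); m[:,:366]=0;m[:,440:]=0;m[:165]=0;m[245:]=0
c=max(cv2.findContours(m,0,2)[0],key=cv2.contourArea); w=ray(d,c.reshape(-1,2),0.); print('mat',circ(w))
for z0,z1 in((.045,.058),(.06,.08),(.02,.034)):
    q=R(A,.45,.78,.2,.38,z0,z1); print('bin',z0,cv2.minAreaRect(f(q)),q.min(0).round(3),q.max(0).round(3))
q=R(T,.40,.55,0.,.13,.03,.05); print('scoop sides',cv2.minAreaRect(f(q)),q.min(0),q.max(0))
q=R(T,.43,.49,-.14,.01,.05,.085); v=cv2.fitLine(f(q),2,0,.01,.01).ravel(); print('handle',v,q.min(0),q.max(0))
sil=((hsv[...,1]<60)).astype(np.uint8)
q=R(T,.40,.51,.0,.14,.0015,.05); print('pan',q.min(0),q.max(0))
for n,b in(('pretzel',(.25,.42,.17,.33)),('roll',(.68,.8,.12,.25)),('rollb',(.25,.4,-.25,-.08)),('jars',(.68,.86,-.25,.12)),):
    q=R(A,*b,.012,.1); print(n,q.min(0).round(3),q.max(0).round(3))
cn=[(160+u/4,150+v/4) for u,v in((125,120),(112,180),(163,172),(118,247),(178,228))]
print('nuts',ray(d,cn,.026).round(3).tolist())
corn=[(160+u/4,150+v/4) for u,v in((375,353),(375,452),(520,345),(522,452))]
print('pan corners',ray(d,corn[:2],.002).round(4).tolist(),ray(d,corn[2:],.04).round(4).tolist())
E
python3 meas2.py
```

```text
bowl rim (array([ 0.6753, -0.0019]), np.float64(0.0898)) ((0.70160973072052, -0.0019470637198537588), 0.1378987729549408) 1113
mat (array([ 0.5809, -0.3338]), np.float64(0.0933))
bin 0.045 ((0.6341168880462646, 0.27194666862487793), (0.2711288332939148, 0.1814723163843155), 8.065670013427734) [0.488 0.2   0.045] [0.78  0.375 0.058]
bin 0.06 ((0.6161546111106873, 0.3014744520187378), (0.23052792251110077, 0.11313687264919281), 8.439543724060059) [0.502 0.235 0.06 ] [0.738 0.374 0.076]
bin 0.02 ((0.6272338032722473, 0.27332836389541626), (0.2922140061855316, 0.17223462462425232), 7.662906169891357) [0.471 0.2   0.02 ] [0.78  0.372 0.034]
scoop sides ((0.45248082280158997, 0.054352641105651855), (0.0979388952255249, 0.08220669627189636), 89.57030487060547) [0.41165484 0.00543417 0.03114123] [0.49374547 0.1036057  0.04912362]
handle [ 0.0123626  -0.9999236   0.45484316 -0.04040611] [ 0.44626666 -0.08994893  0.0501277 ] [0.46404772 0.00863221 0.07839153]
pan [0.40003437 0.00091715 0.0015024 ] [0.50988588 0.13889973 0.04912362]
pretzel [0.268 0.188 0.012] [0.382 0.298 0.029]
roll [0.727 0.157 0.013] [0.8   0.236 0.052]
rollb [ 0.289 -0.25   0.012] [ 0.363 -0.223  0.05 ]
jars [ 0.68  -0.25   0.012] [0.843 0.097 0.094]
nuts [[0.671, 0.315, 0.026], [0.624, 0.325, 0.026], [0.63, 0.286, 0.026], [0.573, 0.319, 0.026], [0.586, 0.274, 0.026]]
pan corners [[0.4907, 0.127, 0.002], [0.4156, 0.1275, 0.002]] [[0.4918, 0.0164, 0.04], [0.4133, 0.0165, 0.04]]
```

```bash
cat > plan.py <<'E'
import numpy as np,json
from scipy.spatial.transform import Rotation as Ro, Slerp
from station import bot
LIP=np.array([.154,0,.030])           # scoop lip in tool frame (grasped)
def rot(yaw,pitch=0,roll=0):                 # pitch>0: nose down; tool x forward
    return Ro.from_euler('z',yaw,degrees=True)*Ro.from_euler('y',pitch,degrees=True)*Ro.from_euler('x',180+roll,degrees=True)
def tcp_lip(lip,yaw,pitch,L=None): r=rot(yaw,pitch); return np.array(lip)-r.apply(LIP if L is None else L),r
def plan(wps,start=None):
    """wps: (n_rows,pos,R); prints row shifts mm / turns deg"""
    s=bot.read_state(); p=np.array(s['ee_pos']); r=Ro.from_euler('xyz',s['ee_rot'],degrees=True)
    if start: p,r=start
    out=[]
    for n,P,R in wps:
        P=np.array(P); sl=Slerp([0,1],Ro.concatenate([r,R])); q,ro=p,r
        for i in range(1,n+1):
            q2=p+(P-p)*i/n; r2=sl(i/n)
            t=ro.inv().apply(q2-q)*1000; w=(ro.inv()*r2).as_rotvec(degrees=True)
            out.append({k:round(float(v),1) for k,v in zip(('tx','ty','tz','ax','ay','az'),[*t,*w]) if abs(v)>=.05}); q,ro=q2,r2
        p,r=P,R
    for i in range(0,len(out),10): print(json.dumps(out[i:i+10]))
    return p,r
E
cat >> meas2.py <<'E'
print('----')
w1=ray(d,[(160+u/4,150+v/4) for u,v in((48,60),(85,358),(187,28),(235,340))],.055); print(w1.round(4).tolist())
for a,b in((0,1),(2,3)): e=w1[a]-w1[b]; print('bin yaw',np.degrees(np.arctan2(e[1],e[0])))
w2=ray(d,[(160+u/4,150+v/4) for u,v in((95,378),(236,352))],.03); print('front top outer',w2.round(4).tolist())
w3=ray(d,[(160+u/4,150+v/4) for u,v in((40,45),(185,24))],.07); print('rear top outer',w3.round(4).tolist())
br=ray(d,[(160+u/4,150+v/4) for u,v in((443,140),(653,140),(548,36),(548,242))],.055); print('bowl',br.round(4).tolist())
for n,b in(('shaker',(.72,.88,.0,.13)),('jam',(.7,.88,-.19,-.05))): q=R(T,*b,.06,.1); print(n,circ(q),q.min(0).round(3),q.max(0).round(3))
E
python3 meas2.py | sed -n '/----/,$p'
python3 - <<'E'
from plan import *
R=rot(90.7); plan([(12,[.4545,-.0270,.160],R),(5,[.4545,-.0270,.029],R),(3,[.4545,-.0270,.029],R)])
E
```

```text
----
[[0.7114, 0.3671, 0.055], [0.4867, 0.335, 0.055], [0.734, 0.2626, 0.055], [0.498, 0.2251, 0.055]]
bin yaw 8.129190270159699
bin yaw 9.033339295465893
front top outer [[0.4736, 0.3339, 0.03], [0.4911, 0.2286, 0.03]]
rear top outer [[0.7189, 0.3689, 0.07], [0.7328, 0.2611, 0.07]]
bowl [[0.6443, 0.0709, 0.055], [0.6413, -0.0852, 0.055], [0.7224, -0.0089, 0.055], [0.5662, -0.0055, 0.055]]
shaker (array([0.8031, 0.0609]), np.float64(0.0237)) [0.771 0.029 0.06 ] [0.835 0.095 0.093]
jam (array([ 0.8018, -0.1205]), np.float64(0.0228)) [ 0.772 -0.15   0.061] [ 0.835 -0.09   0.082]
[{"tx": 36.1, "ty": -40.3, "tz": 4.5, "az": -6.3}, {"tx": 40.3, "ty": -36.1, "tz": 4.5, "az": -6.3}, {"tx": 44.0, "ty": -31.4, "tz": 4.5, "az": -6.3}, {"tx": 47.2, "ty": -26.4, "tz": 4.6, "az": -6.3}, {"tx": 49.9, "ty": -21.0, "tz": 4.6, "az": -6.3}, {"tx": 51.9, "ty": -15.4, "tz": 4.6, "az": -6.3}, {"tx": 53.3, "ty": -9.5, "tz": 4.6, "az": -6.3}, {"tx": 54.0, "ty": -3.6, "tz": 4.6, "az": -6.3}, {"tx": 54.1, "ty": 2.4, "tz": 4.6, "az": -6.3}, {"tx": 53.5, "ty": 8.3, "tz": 4.6, "az": -6.3}]
[{"tx": 52.2, "ty": 14.2, "tz": 4.6, "az": -6.3}, {"tx": 50.3, "ty": 19.8, "tz": 4.6, "az": -6.3}, {"tz": 26.2}, {"tz": 26.2}, {"tz": 26.2}, {"tz": 26.2}, {"tz": 26.2}, {}, {}, {}]
```

Emit:
{"op": "arm_command", "data": {
  "plan": [
    {"tx":36.1,"ty":-40.3,"tz":4.5,"az":-6.3},
    {"tx":40.3,"ty":-36.1,"tz":4.5,"az":-6.3},
    {"tx":44.0,"ty":-31.4,"tz":4.5,"az":-6.3},
    {"tx":47.2,"ty":-26.4,"tz":4.6,"az":-6.3},
    {"tx":49.9,"ty":-21.0,"tz":4.6,"az":-6.3},
    {"tx":51.9,"ty":-15.4,"tz":4.6,"az":-6.3},
    {"tx":53.3,"ty":-9.5,"tz":4.6,"az":-6.3},
    {"tx":54.0,"ty":-3.6,"tz":4.6,"az":-6.3},
    {"tx":54.1,"ty":2.4,"tz":4.6,"az":-6.3},
    {"tx":53.5,"ty":8.3,"tz":4.6,"az":-6.3}
  ],
  "fingers": 0.4
}}

```text
invalid input at $.plan[0]: expected keys tx, ty, tz, ax, ay, az
```

```bash
python3 - <<'E'
from plan import *
print(bot.read_state()['ee_pos'],bot.read_state()['ee_rot'])
R=rot(90.7); plan([(3,[.4545,-.0270,.140],R),(4,[.4545,-.0270,.030],R),(3,[.4545,-.0270,.030],R)])
E
```

```text
[ 0.1581429  -0.60466592  0.21461823] [1.79998283e+02 1.12700127e-03 1.46541540e+01]
[{"tx": 144.3, "ty": -161.3, "tz": 24.9, "az": -25.3}, {"tx": 199.5, "ty": -84.0, "tz": 24.9, "az": -25.3}, {"tx": 216.2, "ty": 9.5, "tz": 24.9, "az": -25.3}, {"tz": 27.5}, {"tz": 27.5}, {"tz": 27.5}, {"tz": 27.5}, {}, {}, {}]
```

Emit:
{"op": "arm_command", "data": {
  "plan": [
    {"tx":36,"ty":-40,"tz":4.5,"ax":0,"ay":0,"az":-6.3},
    {"tx":40,"ty":-36,"tz":4.5,"ax":0,"ay":0,"az":-6.3},
    {"tx":44,"ty":-31,"tz":4.5,"ax":0,"ay":0,"az":-6.3},
    {"tx":47,"ty":-26,"tz":4.5,"ax":0,"ay":0,"az":-6.3},
    {"tx":50,"ty":-21,"tz":4.5,"ax":0,"ay":0,"az":-6.3},
    {"tx":52,"ty":-15,"tz":4.5,"ax":0,"ay":0,"az":-6.3},
    {"tx":53,"ty":-9.5,"tz":4.5,"ax":0,"ay":0,"az":-6.3},
    {"tx":54,"ty":-3.5,"tz":4.5,"ax":0,"ay":0,"az":-6.3},
    {"tx":54,"ty":2.5,"tz":4.5,"ax":0,"ay":0,"az":-6.3},
    {"tx":53,"ty":8,"tz":4.5,"ax":0,"ay":0,"az":-6.3}
  ],
  "fingers": 0.4
}}

```text
time: 1.75
ee_pos: [0.4073, -0.1246, 0.1698]
ee_rot: [179.9, 0.0, 77.9]
contact_force: [0.2, -0.4, 0.0]
opening: 0.0571
finger_force: 0.0
```

```bash
sed -i "s/ if abs(v)>=.05})/})/; s/round(float(v),1) for/round(float(v),1)+0.0 for/" plan.py; sed -i 's/    for i in range(0,len(out),10).*/    for i,o in enumerate(out): print(i%10,list(o.values()))/' plan.py
python3 - <<'E'
from plan import *
print(bot.read_state()['ee_pos'],bot.read_state()['ee_rot'])
R=rot(90.7); plan([(3,[.4545,-.0270,.130],R),(4,[.4545,-.0270,.030],R),(3,[.4545,-.0270,.030],R)])
E
```

```text
[ 0.40729153 -0.12462769  0.16975522] [1.79948256e+02 1.57669304e-02 7.78530678e+01]
0 [35.1, 8.5, 13.2, 0.0, 0.0, -4.3]
1 [34.4, 11.1, 13.3, 0.0, 0.0, -4.3]
2 [33.5, 13.7, 13.3, 0.0, 0.0, -4.3]
3 [0.0, 0.0, 25.0, 0.0, 0.0, 0.0]
4 [0.0, 0.0, 25.0, 0.0, 0.0, 0.0]
5 [0.0, 0.0, 25.0, 0.0, 0.0, 0.0]
6 [0.0, 0.0, 25.0, 0.0, 0.0, 0.0]
7 [0.0, 0.0, 0.0, 0.0, 0.0, 0.0]
8 [0.0, 0.0, 0.0, 0.0, 0.0, 0.0]
9 [0.0, 0.0, 0.0, 0.0, 0.0, 0.0]
```

Emit:
{"op": "arm_command", "data": {
  "plan": [
    {"tx":35,"ty":8.5,"tz":13,"ax":0,"ay":0,"az":-4.3},
    {"tx":34.5,"ty":11,"tz":13.5,"ax":0,"ay":0,"az":-4.3},
    {"tx":33.5,"ty":13.5,"tz":13.5,"ax":0,"ay":0,"az":-4.3},
    {"tx":0,"ty":0,"tz":25,"ax":0,"ay":0,"az":0},
    {"tx":0,"ty":0,"tz":25,"ax":0,"ay":0,"az":0},
    {"tx":0,"ty":0,"tz":25,"ax":0,"ay":0,"az":0},
    {"tx":0,"ty":0,"tz":25,"ax":0,"ay":0,"az":0},
    {"tx":0,"ty":0,"tz":0,"ax":0,"ay":0,"az":0},
    {"tx":0,"ty":0,"tz":0,"ax":0,"ay":0,"az":0},
    {"tx":0,"ty":0,"tz":0,"ax":0,"ay":0,"az":0}
  ]
}}

```text
time: 3.0
ee_pos: [0.4542, -0.0287, 0.0305]
ee_rot: [179.9, 0.0, 90.6]
contact_force: [0.5, 0.4, -0.1]
opening: 0.0572
finger_force: 0.0
```

Emit:
{"op": "arm_command", "data": {
  "plan": [
    {"tx":0,"ty":0,"tz":0,"ax":0,"ay":0,"az":0},
    {"tx":0,"ty":0,"tz":0,"ax":0,"ay":0,"az":0},
    {"tx":0,"ty":0,"tz":0,"ax":0,"ay":0,"az":0},
    {"tx":0,"ty":0,"tz":0,"ax":0,"ay":0,"az":0},
    {"tx":0,"ty":0,"tz":0,"ax":0,"ay":0,"az":0},
    {"tx":0,"ty":0,"tz":-10,"ax":0,"ay":0,"az":0},
    {"tx":0,"ty":0,"tz":-20,"ax":0,"ay":0,"az":0},
    {"tx":0,"ty":0,"tz":-30,"ax":0,"ay":0,"az":0},
    {"tx":0,"ty":0,"tz":-30,"ax":0,"ay":0,"az":0},
    {"tx":0,"ty":0,"tz":-20,"ax":0,"ay":0,"az":0}
  ],
  "fingers": 1,
  "newtons": 60
}}

```text
time: 4.25
ee_pos: [0.4536, -0.0286, 0.1414]
ee_rot: [179.9, 0.0, 90.6]
contact_force: [0.1, 0.1, -2.4]
opening: 0.0177
finger_force: 60.0
```

```bash
python3 - <<'E'
from h import *
print(bot.read_state()['ee_pos'],bot.read_state()['ee_rot'],bot.read_state()['opening'])
a=grab('top');b=grab('scene')
save(b,'grasp.png',1.4)
cv2.imwrite('pics/grasp.png',np.hstack([cv2.resize(a['img'][140:300,160:360],(400,320)),cv2.resize(b['img'][110:270,180:380],(400,320))]))
E
```

```text
[ 0.45364208 -0.02862014  0.14138713] [1.79935233e+02 2.30339206e-02 9.05595756e+01] 0.017692295433319006
```

View pics/grasp.png

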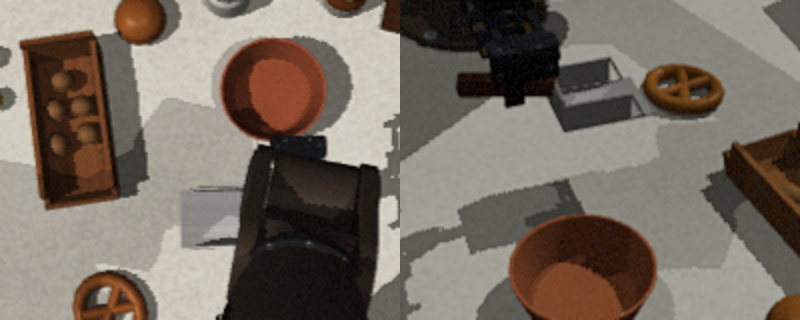

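The scoop is gripped and lifted roughly level; the view shows its pan ahead of the fingers. I'll check the in-hand pose and plan the path to the bin.

```bash
cat > pan.py <<'E'
from h import *
from scipy.spatial.transform import Rotation as Ro
s=bot.read_state(); r=Ro.from_euler('xyz',s['ee_rot'],degrees=True)
for n in('top','scene'):
    d=grab(n); P=cloud(d); ok=d['depth']>0; q=r.inv().apply(P[ok]-s['ee_pos'])
    q=q[(q[:,0]>70)|((q[:,0]>.06)&(q[:,0]<.18)&(abs(q[:,1])<.05)&(q[:,2]>-.03)&(q[:,2]<.05))]
    f=q[(q[:,2]>.015)&(abs(q[:,1])<.03)&(q[:,0]<.148)]
    if len(f)<20: print(n,len(f)); continue
    a=np.linalg.lstsq(np.c_[f[:,:2],np.ones(len(f))],f[:,2],rcond=None)[0]
    print(n,len(f),'slopes deg x,y',np.degrees(a[:2]).round(2),'z at lip',(a[:2]@[.154,0]+a[2]).round(4),'xmax',np.percentile(q[:,0],[95,99.5]).round(4),'y',np.percentile(q[:,1],[1,99]).round(4))
E
python3 pan.py
python3 - <<'E'
from plan import *
L=np.array([.1555,0,.0305]); O=np.array([.6041,.297,0]); B=Ro.from_euler('z',8.2,degrees=True)
f=lambda x,z,p:tcp_lip(O+B.apply([x,0,z]),8.2,p,L)
s=bot.read_state(); p0=np.array(s['ee_pos']); r0=Ro.from_euler('xyz',s['ee_rot'],degrees=True)
p1=[.37,.22,.215]
print(f(-.07,.09,25)[0],f(-.07,.09,25)[1].as_euler('xyz',True))
plan([(10,p1,rot(8.2,10)),(4,*f(-.075,.06,25))])
E
```

```text
top 574 slopes deg x,y [0.5 0. ] z at lip 0.027 xmax [0.1513 0.1547] y [-0.0403  0.0397]
scene 190 slopes deg x,y [ 0.46 -0.06] z at lip 0.0285 xmax [0.1514 0.1576] y [-0.0424  0.0408]
[0.40808372 0.26875362 0.18335953] [180.   25.    8.2]
0 [24.9, -8.1, -7.5, 0.7, -0.8, 8.2]
1 [23.4, -11.7, -7.8, 0.7, -0.8, 8.2]
2 [21.4, -15.0, -7.9, 0.7, -0.8, 8.2]
3 [18.9, -18.0, -8.0, 0.7, -0.8, 8.2]
4 [16.0, -20.6, -8.0, 0.7, -0.8, 8.2]
5 [12.8, -22.8, -7.9, 0.7, -0.8, 8.2]
6 [9.3, -24.4, -7.8, 0.7, -0.8, 8.2]
7 [5.6, -25.6, -7.6, 0.7, -0.8, 8.2]
8 [1.8, -26.2, -7.3, 0.7, -0.8, 8.2]
9 [-2.1, -26.3, -7.0, 0.7, -0.8, 8.2]
0 [12.4, -10.7, 13.5, 0.0, -3.8, 0.0]
1 [13.3, -10.7, 12.6, 0.0, -3.8, 0.0]
2 [14.1, -10.7, 11.7, 0.0, -3.7, 0.0]
3 [14.8, -10.7, 10.8, 0.0, -3.8, 0.0]
```

Emit:
{"op": "arm_command", "data": {
  "plan": [
    {"tx":25,"ty":-8,"tz":-7.5,"ax":0.7,"ay":-0.8,"az":8.2},
    {"tx":23.5,"ty":-11.5,"tz":-8,"ax":0.7,"ay":-0.8,"az":8.2},
    {"tx":21.5,"ty":-15,"tz":-8,"ax":0.7,"ay":-0.8,"az":8.2},
    {"tx":19,"ty":-18,"tz":-8,"ax":0.7,"ay":-0.8,"az":8.2},
    {"tx":16,"ty":-20.5,"tz":-8,"ax":0.7,"ay":-0.8,"az":8.2},
    {"tx":13,"ty":-23,"tz":-8,"ax":0.7,"ay":-0.8,"az":8.2},
    {"tx":9.5,"ty":-24.5,"tz":-8,"ax":0.7,"ay":-0.8,"az":8.2},
    {"tx":5.5,"ty":-25.5,"tz":-7.5,"ax":0.7,"ay":-0.8,"az":8.2},
    {"tx":2,"ty":-26,"tz":-7.5,"ax":0.7,"ay":-0.8,"az":8.2},
    {"tx":-2,"ty":-26.5,"tz":-7,"ax":0.7,"ay":-0.8,"az":8.2}
  ]
}}

```text
time: 5.7
ee_pos: [0.3699, 0.2213, 0.2146]
ee_rot: [179.9, 9.9, 8.1]
contact_force: [-0.0, -0.2, -3.2]
opening: 0.0177
finger_force: 60.0
```

```bash
cat > sc.py <<'E'
from plan import *
L=np.array([.1555,0,.0305]); O=np.array([.6041,.297,0]); B=Ro.from_euler('z',8.2,degrees=True)
def f(x,z,p,y=0): return tcp_lip(O+B.apply([x,y,z]),8.2,p,L)
s=bot.read_state(); r=Ro.from_euler('xyz',s['ee_rot'],degrees=True)
print('lip in bin',B.inv().apply(s['ee_pos']+r.apply(L)-O).round(4),s['ee_pos'].round(4),s['ee_rot'].round(2),'q',s['qpos'].round(1))
E
python3 - <<'E'
from sc import *
plan([(6,*f(-.07,.05,25)),(4,*f(-.07,.05,25))])
E
```

```text
lip in bin [-0.0947 -0.0419  0.1578] [0.3699 0.2213 0.2146] [179.95   9.92   8.06] q [ 20.7  16.2 110.    2.4  63.5 101.4]
0 [9.4, -7.0, 10.4, 0.0, -2.5, 0.0]
1 [9.8, -6.9, 10.0, 0.0, -2.5, 0.0]
2 [10.2, -6.9, 9.6, 0.0, -2.5, 0.0]
3 [10.6, -6.9, 9.1, 0.0, -2.5, 0.0]
4 [11.0, -6.9, 8.6, 0.0, -2.5, 0.0]
5 [11.4, -6.9, 8.1, 0.0, -2.5, 0.0]
6 [0.0, 0.0, 0.0, 0.0, 0.0, 0.0]
7 [0.0, 0.0, 0.0, 0.0, 0.0, 0.0]
8 [0.0, 0.0, 0.0, 0.0, 0.0, 0.0]
9 [0.0, 0.0, 0.0, 0.0, 0.0, 0.0]
```

Emit:
{"op": "arm_command", "data": {
  "plan": [
    {"tx":9.5,"ty":-7,"tz":10.5,"ax":0,"ay":-2.5,"az":0},
    {"tx":10,"ty":-7,"tz":10,"ax":0,"ay":-2.5,"az":0},
    {"tx":10,"ty":-7,"tz":9.5,"ax":0,"ay":-2.5,"az":0},
    {"tx":10.5,"ty":-7,"tz":9,"ax":0,"ay":-2.5,"az":0},
    {"tx":11,"ty":-7,"tz":8.5,"ax":0,"ay":-2.5,"az":0},
    {"tx":11.5,"ty":-7,"tz":8,"ax":0,"ay":-2.5,"az":0},
    {"tx":0,"ty":0,"tz":0,"ax":0,"ay":0,"az":0},
    {"tx":0,"ty":0,"tz":0,"ax":0,"ay":0,"az":0},
    {"tx":0,"ty":0,"tz":0,"ax":0,"ay":0,"az":0},
    {"tx":0,"ty":0,"tz":0,"ax":0,"ay":0,"az":0}
  ]
}}

```text
time: 6.95
ee_pos: [0.4089, 0.2686, 0.1453]
ee_rot: [-180.0, 24.7, 8.3]
contact_force: [-0.5, 0.0, -2.3]
opening: 0.0173
finger_force: 60.0
```

```bash
python3 pan.py; python3 - <<'E'
from sc import *
from h import grab,cv2
a=grab('top');b=grab('scene')
cv2.imwrite('pics/entry.png',np.hstack([cv2.resize(a['img'][140:260,150:250],(400,480),interpolation=2),cv2.resize(b['img'][150:270,320:420],(400,480),interpolation=2)]))
E
```

```text
top 99 slopes deg x,y [ 0.85 -2.15] z at lip 0.0283 xmax [0.1659 0.1794] y [0.0068 0.0497]
scene 553 slopes deg x,y [-0.05 -0.19] z at lip 0.0277 xmax [0.1562 0.1774] y [-0.0401  0.0495]
lip in bin [-0.0686  0.0001  0.0525] [0.409  0.2686 0.1452] [-179.98   24.7     8.35] q [ 22.3  31.8  99.3   6.1  73.  100.9]
```

View pics/entry.png

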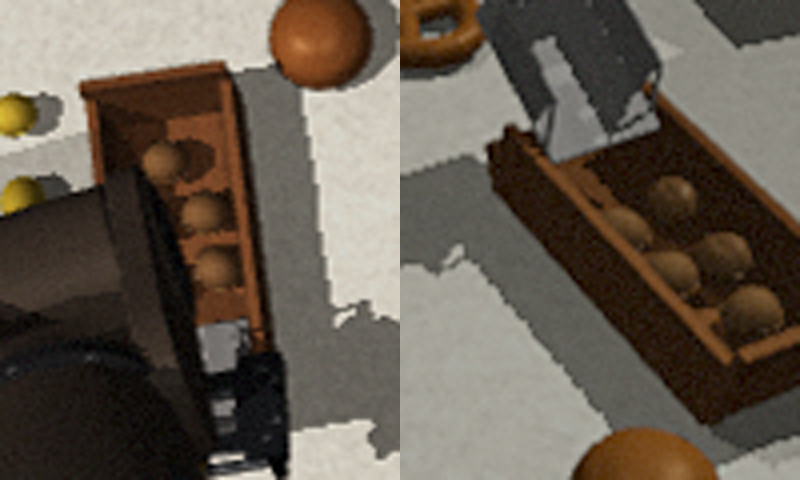

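The entry view shows the lip above the bin's front with the nuts ahead of it. The scoop's right corner looks close to the right wall, at about (245,345) in the crop. I'll measure the lateral clearance numerically.

```bash
python3 - <<'E'
from sc import *
from h import grab,cloud,cv2
b=lambda P:B.inv().apply(P-O)
for n in('top','scene'):
    d=grab(n);P=cloud(d); q=b(P[d['depth']>0])
    for x0,x1 in((-.09,-.075),(-.05,0),(0,.05),(.05,.1)):
        w=q[(q[:,0]>x0)&(q[:,0]<x1)&(q[:,2]>.049)&(q[:,2]<.060)&(abs(q[:,1])<.07)]
        l=w[w[:,1]>.03];rr=w[w[:,1]<-.03]
        for k in(l,rr):
            if len(k)>5: print(n,x0,'wall y',np.percentile(k[:,1],[5,50,95]).round(4))
    hs=cv2.cvtColor(d['img'],cv2.COLOR_BGR2HSV)[d['depth']>0]
    k=q[(hs[:,1]<70)&(q[:,0]>-.10)&(q[:,0]<-.07)&(q[:,2]>.03)&(q[:,2]<.075)&(abs(q[:,1])<.06)]
    print(n,'pan',len(k),np.percentile(k[:,1],[1,5,50,95,99]).round(4), k[:,0].max().round(4))
E
```

```text
lip in bin [-0.0686  0.0001  0.0523] [0.409  0.2687 0.145 ] [-179.99   24.72    8.35] q [ 22.3  31.9  99.3   6.1  73.  100.9]
top -0.09 wall y [-0.0513 -0.0468 -0.0303]
top -0.05 wall y [-0.052  -0.0486 -0.0443]
top 0 wall y [-0.0523 -0.0486 -0.0449]
top 0.05 wall y [0.0492 0.0526 0.0572]
top 0.05 wall y [-0.053  -0.049  -0.0449]
top pan 87 [-0.0417 -0.0395 -0.021  -0.0087 -0.0066] -0.0702
scene -0.09 wall y [0.0311 0.0532 0.0607]
scene -0.09 wall y [-0.0505 -0.0459 -0.0349]
scene -0.05 wall y [0.0509 0.0535 0.0602]
scene -0.05 wall y [-0.0505 -0.048  -0.0419]
scene 0 wall y [0.0506 0.0541 0.0592]
scene 0 wall y [-0.051  -0.0479 -0.0431]
scene 0.05 wall y [0.0504 0.0532 0.0591]
scene 0.05 wall y [-0.0515 -0.0486 -0.0427]
scene pan 358 [-0.0406 -0.0387  0.0031  0.0379  0.0468] -0.07
```

```bash
sed -i 's/O=np.array(\[.6041,.297,0\])/O=np.array([.6038,.2994,0])/' sc.py; python3 - <<'E'
from sc import *
plan([(3,*f(-.06,.0085,25)),(3,*f(-.03,.0085,19)),(4,*f(0,.0085,14))])
E
```

```text
lip in bin [-0.0687 -0.0023  0.0522] [0.409  0.2687 0.1449] [-179.99   24.73    8.35] q [ 22.3  31.9  99.3   6.1  73.  100.9]
0 [8.8, -0.9, 11.8, 0.0, -0.1, 0.0]
1 [8.8, -0.9, 11.8, 0.0, -0.1, 0.0]
2 [8.8, -0.9, 11.7, 0.0, -0.1, 0.0]
3 [8.3, 0.0, 1.2, 0.0, 2.0, 0.0]
4 [8.2, 0.0, 1.5, 0.0, 2.0, 0.0]
5 [8.2, 0.0, 1.8, 0.0, 2.0, 0.0]
6 [6.6, 0.0, 1.0, 0.0, 1.2, 0.0]
7 [6.6, 0.0, 1.1, 0.0, 1.2, 0.0]
8 [6.5, 0.0, 1.3, 0.0, 1.2, 0.0]
9 [6.5, 0.0, 1.4, 0.0, 1.3, 0.0]
```

Emit:
{"op": "arm_command", "data": {
  "plan": [
    {"tx":9,"ty":-1,"tz":12,"ax":0,"ay":-0.1,"az":0},
    {"tx":9,"ty":-1,"tz":12,"ax":0,"ay":-0.1,"az":0},
    {"tx":8.5,"ty":-1,"tz":11.5,"ax":0,"ay":0,"az":0.1},
    {"tx":8.3,"ty":0,"tz":1.2,"ax":0,"ay":2,"az":0},
    {"tx":8.2,"ty":0,"tz":1.5,"ax":0,"ay":2,"az":0},
    {"tx":8.2,"ty":0,"tz":1.8,"ax":0,"ay":2,"az":0},
    {"tx":6.6,"ty":0,"tz":1,"ax":0,"ay":1.2,"az":0},
    {"tx":6.6,"ty":0,"tz":1.1,"ax":0,"ay":1.2,"az":0},
    {"tx":6.5,"ty":0,"tz":1.3,"ax":0,"ay":1.2,"az":0},
    {"tx":6.5,"ty":0,"tz":1.4,"ax":0,"ay":1.3,"az":0}
  ]
}}

```text
time: 8.5
ee_pos: [0.4622, 0.2794, 0.0751]
ee_rot: [180.0, 14.0, 8.2]
contact_force: [0.8, 0.2, -1.9]
opening: 0.018
finger_force: 60.0
```

```bash
python3 pan.py; python3 - <<'E'
from sc import *
plan([(3,*f(.02,.0085,8)),(3,*f(.045,.0085,4)),(4,*f(.075,.0085,3))])
E
```

```text
top 120 slopes deg x,y [-1.65 -0.92] z at lip 0.0239 xmax [0.1706 0.1784] y [0.0021 0.0497]
scene 471 slopes deg x,y [-0.93 -0.52] z at lip 0.0247 xmax [0.1752 0.1791] y [-0.0499  0.0493]
lip in bin [0.0003 0.0005 0.008 ] [0.462  0.2794 0.0752] [179.96  14.     8.24] q [ 22.4  36.4 100.5   4.   56.7 101.6]
0 [5.5, 0.1, 3.7, 0.0, 2.0, 0.0]
1 [5.4, 0.1, 3.9, 0.0, 2.0, 0.0]
2 [5.3, 0.1, 4.1, 0.0, 2.0, 0.0]
3 [7.7, 0.0, 2.5, 0.0, 1.3, 0.0]
4 [7.6, 0.0, 2.7, 0.0, 1.3, 0.0]
5 [7.5, 0.0, 2.8, 0.0, 1.3, 0.0]
6 [7.4, 0.0, 0.2, 0.0, 0.2, 0.0]
7 [7.4, 0.0, 0.2, 0.0, 0.3, 0.0]
8 [7.4, 0.0, 0.2, 0.0, 0.3, 0.0]
9 [7.4, 0.0, 0.3, 0.0, 0.2, 0.0]
```

Emit:
{"op": "arm_command", "data": {
  "plan": [
    {"tx":5.5,"ty":0,"tz":3.7,"ax":0,"ay":2,"az":0},
    {"tx":5.4,"ty":0,"tz":3.9,"ax":0,"ay":2,"az":0},
    {"tx":5.3,"ty":0,"tz":4.1,"ax":0,"ay":2,"az":0},
    {"tx":7.7,"ty":0,"tz":2.5,"ax":0,"ay":1.3,"az":0},
    {"tx":7.6,"ty":0,"tz":2.7,"ax":0,"ay":1.3,"az":0},
    {"tx":7.5,"ty":0,"tz":2.8,"ax":0,"ay":1.3,"az":0},
    {"tx":7.4,"ty":0,"tz":0.2,"ax":0,"ay":0.2,"az":0},
    {"tx":7.4,"ty":0,"tz":0.2,"ax":0,"ay":0.3,"az":0},
    {"tx":7.4,"ty":0,"tz":0.2,"ax":0,"ay":0.3,"az":0},
    {"tx":7.4,"ty":0,"tz":0.3,"ax":0,"ay":0.2,"az":0}
  ]
}}

```text
time: 9.85
ee_pos: [0.5262, 0.2886, 0.047]
ee_rot: [180.0, 3.1, 8.2]
contact_force: [0.7, 0.3, -3.1]
opening: 0.0181
finger_force: 60.0
```

```bash
python3 pan.py; python3 - <<'E'
from sc import *
from h import grab,cv2
a=grab('top');b=grab('scene')
cv2.imwrite('pics/in.png',np.hstack([cv2.resize(a['img'][140:260,150:250],(400,480),interpolation=2),cv2.resize(b['img'][150:270,320:420],(400,480),interpolation=2)]))
plan([(10,*f(.102,.0085,2.5))])
E
```

```text
top 141 slopes deg x,y [-2.37 -4.85] z at lip 0.0249 xmax [0.1765 0.1795] y [-0.0488  0.0495]
scene 249 slopes deg x,y [-1.07 -0.12] z at lip 0.0242 xmax [0.1701 0.1776] y [-0.0498  0.0492]
lip in bin [0.0757 0.0006 0.0082] [0.5266 0.2887 0.047 ] [179.98   3.1    8.24] q [ 22.1  38.9  99.2   1.   44.9 103.1]
0 [2.7, 0.0, 0.0, 0.0, 0.1, 0.0]
1 [2.7, 0.0, 0.0, 0.0, 0.1, 0.0]
2 [2.7, 0.0, 0.0, 0.0, 0.1, 0.0]
3 [2.7, 0.0, 0.0, 0.0, 0.1, 0.0]
4 [2.7, 0.0, 0.0, 0.0, 0.1, 0.0]
5 [2.7, 0.0, 0.0, 0.0, 0.1, 0.0]
6 [2.7, 0.0, 0.0, 0.0, 0.1, 0.0]
7 [2.7, 0.0, 0.0, 0.0, 0.1, 0.0]
8 [2.7, 0.0, 0.0, 0.0, 0.1, 0.0]
9 [2.7, 0.0, 0.0, 0.0, 0.1, 0.0]
```

View pics/in.png

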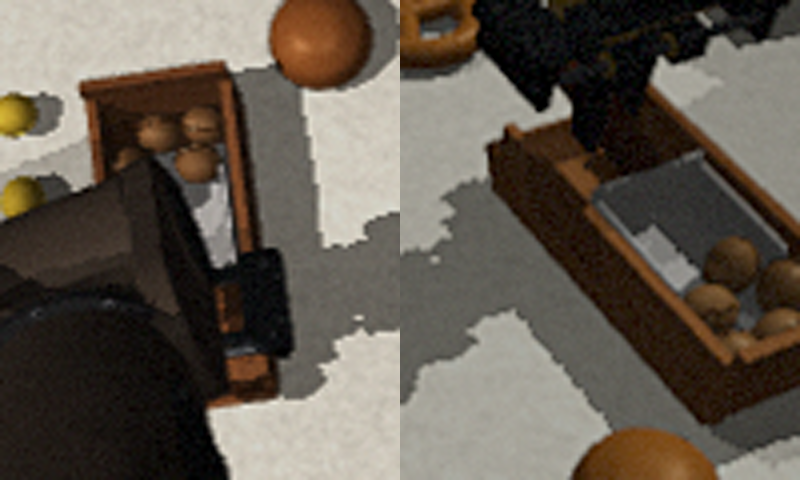

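The scoop is in and the nuts are gathering at the rear wall; at least two already sit on the pan (scene crop around (730,258) and (712,305)). I'll push on to the rear, pressing the lip slightly lower.

Emit:
{"op": "arm_command", "data": {
  "plan": [
    {"tx":3,"ty":0.1,"tz":1,"ax":0,"ay":0,"az":0},
    {"tx":3,"ty":0.1,"tz":1,"ax":0,"ay":0,"az":0},
    {"tx":3,"ty":0.1,"tz":0.5,"ax":0,"ay":0,"az":0},
    {"tx":3,"ty":0.1,"tz":0,"ax":0,"ay":0,"az":0},
    {"tx":3,"ty":0.1,"tz":0,"ax":0,"ay":0,"az":0},
    {"tx":3,"ty":0,"tz":0,"ax":0,"ay":0,"az":0},
    {"tx":3,"ty":0,"tz":0,"ax":0,"ay":0,"az":0},
    {"tx":2.5,"ty":0,"tz":0,"ax":0,"ay":0,"az":0},
    {"tx":2,"ty":0,"tz":0,"ax":0,"ay":0,"az":0},
    {"tx":1.5,"ty":0,"tz":0,"ax":0,"ay":0,"az":0}
  ]
}}

```text
time: 11.3
ee_pos: [0.5529, 0.292, 0.0433]
ee_rot: [180.0, 3.1, 8.2]
contact_force: [-1.5, 0.9, 0.1]
opening: 0.0183
finger_force: 59.8
```

```bash
python3 pan.py; python3 - <<'E'
from sc import *
from h import grab,cloud
d=grab('scene');P=cloud(d);q=B.inv().apply(P[d['depth']>0]-O)
k=q[(q[:,2]>.025)&(abs(q[:,1])<.042)&(q[:,0]>0)&(q[:,0]<.135)]
np.set_printoptions(suppress=True,linewidth=150)
H=np.zeros((14,9))
for x,y,z in k: i,j=int(x*100),int((y+.045)*100); H[i,j]=max(H[i,j],z*1000)
print(H.round().astype(int))
E
```

```text
top 77 slopes deg x,y [-1.89 -1.9 ] z at lip 0.0239 xmax [0.167  0.1688] y [-0.0486  0.0493]
scene 91 slopes deg x,y [-3.03 -3.31] z at lip 0.0205 xmax [0.1749 0.1795] y [-0.0498  0.0494]
lip in bin [ 0.1023 -0.      0.0044] [0.553  0.292  0.0432] [179.98   3.08   8.23] q [ 21.5  40.7  95.6   0.9  46.7 102.6]
[[352 345 345 341 338 334 332 324  49]
 [342 339 326 315  44  48  44  38  49]
 [317   0   0  34  44  44  44  33  50]
 [ 48   0   0   0  34  38  33   0  50]
 [ 48   0  38  39   0  38  40   0  49]
 [ 48  42  45  43  44  47  48  45  47]
 [ 48  42  44  43  40  47  48  42  48]
 [ 47  37  40  40  35  41  44  36  47]
 [ 45  47  45  43  45   0   0   0  43]
 [ 45  47  46  46  48  46   0   0   0]
 [  0   0   0   0  43   0   0   0   0]
 [ 72  71  71  71  71  70  71  71  72]
 [ 73  72  71  72  71  72  72  72  71]
 [  0   0   0   0   0   0   0   0   0]]
```

```bash
python3 - <<'E'
from sc import *
plan([(2,*f(.105,.0055,3)),(4,*f(.107,.029,-8)),(4,*f(.108,.052,-15)),(4,*f(.109,.08,-20)),(6,*f(.09,.175,-22))])
E
```

```text
lip in bin [ 1.022e-01 -1.000e-04  4.400e-03] [0.5529 0.2919 0.0432] [179.98   3.08   8.23] q [ 21.5  40.7  95.6   0.9  46.7 102.6]
0 [1.3, -0.1, -0.5, 0.0, 0.0, 0.0]
1 [1.3, -0.1, -0.5, 0.0, 0.0, 0.0]
2 [-0.5, 0.0, 1.7, 0.0, 2.8, 0.0]
3 [-0.6, 0.0, 1.6, 0.0, 2.8, 0.0]
4 [-0.7, 0.0, 1.6, 0.0, 2.8, 0.0]
5 [-0.8, 0.0, 1.6, 0.0, 2.7, 0.0]
6 [0.4, 0.0, -0.9, 0.0, 1.7, 0.0]
7 [0.4, 0.0, -0.9, 0.0, 1.8, 0.0]
8 [0.5, 0.0, -0.8, 0.0, 1.8, 0.0]
9 [0.5, 0.0, -0.8, 0.0, 1.7, 0.0]
0 [1.5, 0.0, -3.3, 0.0, 1.2, 0.0]
1 [1.6, 0.0, -3.2, 0.0, 1.2, 0.0]
2 [1.7, 0.0, -3.2, 0.0, 1.3, 0.0]
3 [1.7, 0.0, -3.2, 0.0, 1.2, 0.0]
4 [2.3, 0.0, -15.1, 0.0, 0.3, 0.0]
5 [2.4, 0.0, -15.0, 0.0, 0.3, 0.0]
6 [2.5, 0.0, -15.0, 0.0, 0.3, 0.0]
7 [2.5, 0.0, -15.0, 0.0, 0.3, 0.0]
8 [2.6, 0.0, -15.0, 0.0, 0.3, 0.0]
9 [2.7, 0.0, -15.0, 0.0, 0.3, 0.0]
```

Emit:
{"op": "arm_command", "data": {
  "plan": [
    {"tx":1.5,"ty":0,"tz":0,"ax":0,"ay":0,"az":0},
    {"tx":1.5,"ty":0,"tz":0,"ax":0,"ay":0,"az":0},
    {"tx":-0.5,"ty":0,"tz":1,"ax":0,"ay":2.8,"az":0},
    {"tx":-0.5,"ty":0,"tz":1,"ax":0,"ay":2.8,"az":0},
    {"tx":-0.5,"ty":0,"tz":1,"ax":0,"ay":2.8,"az":0},
    {"tx":-0.5,"ty":0,"tz":1,"ax":0,"ay":2.7,"az":0},
    {"tx":0.4,"ty":0,"tz":-1.2,"ax":0,"ay":1.8,"az":0},
    {"tx":0.4,"ty":0,"tz":-1.2,"ax":0,"ay":1.8,"az":0},
    {"tx":0.5,"ty":0,"tz":-1.2,"ax":0,"ay":1.8,"az":0},
    {"tx":0.5,"ty":0,"tz":-1.2,"ax":0,"ay":1.8,"az":0}
  ]
}}

```text
time: 12.7
ee_pos: [0.5539, 0.292, 0.0435]
ee_rot: [179.9, -15.1, 8.3]
contact_force: [0.1, 0.2, -3.6]
opening: 0.0177
finger_force: 60.0
```

Emit:
{"op": "arm_command", "data": {
  "plan": [
    {"tx":1.5,"ty":0,"tz":-3.2,"ax":0,"ay":1.4,"az":0},
    {"tx":1.5,"ty":0,"tz":-3.2,"ax":0,"ay":1.4,"az":0},
    {"tx":1.5,"ty":0,"tz":-3.2,"ax":0,"ay":1.4,"az":0},
    {"tx":1.5,"ty":0,"tz":-3.2,"ax":0,"ay":1.4,"az":0},
    {"tx":2,"ty":0,"tz":-8,"ax":0,"ay":0.3,"az":0},
    {"tx":2.4,"ty":0,"tz":-14,"ax":0,"ay":0.3,"az":0},
    {"tx":2.5,"ty":0,"tz":-16,"ax":0,"ay":0.3,"az":0},
    {"tx":2.5,"ty":0,"tz":-16,"ax":0,"ay":0.3,"az":0},
    {"tx":2.5,"ty":0,"tz":-16,"ax":0,"ay":0.3,"az":0},
    {"tx":2.5,"ty":0,"tz":-16,"ax":0,"ay":0.3,"az":0}
  ]
}}

```text
time: 13.95
ee_pos: [0.5379, 0.29, 0.1445]
ee_rot: [180.0, -22.6, 8.3]
contact_force: [-0.3, 0.2, -3.4]
opening: 0.0179
finger_force: 60.0
```

```bash
python3 pan.py; python3 - <<'E'
from sc import *
from h import grab,cv2
a=grab('top');b=grab('scene')
cv2.imwrite('pics/lift.png',np.hstack([cv2.resize(a['img'][130:260,150:250],(400,520),interpolation=2),cv2.resize(b['img'][100:230,320:420],(400,520),interpolation=2)]))
E
```

```text
top 223 slopes deg x,y [-0.39 -0.45] z at lip 0.0251 xmax [0.1533 0.1572] y [-0.0384  0.0422]
scene 84 slopes deg x,y [ 1.26 -0.38] z at lip 0.0235 xmax [0.1563 0.1586] y [-0.0402  0.0423]
lip in bin [0.0891 0.0005 0.1773] [0.5383 0.2903 0.1453] [-179.99  -22.72    8.26] q [ 25.   26.1 110.4 -16.8  22.6 121.1]
```

View pics/lift.png

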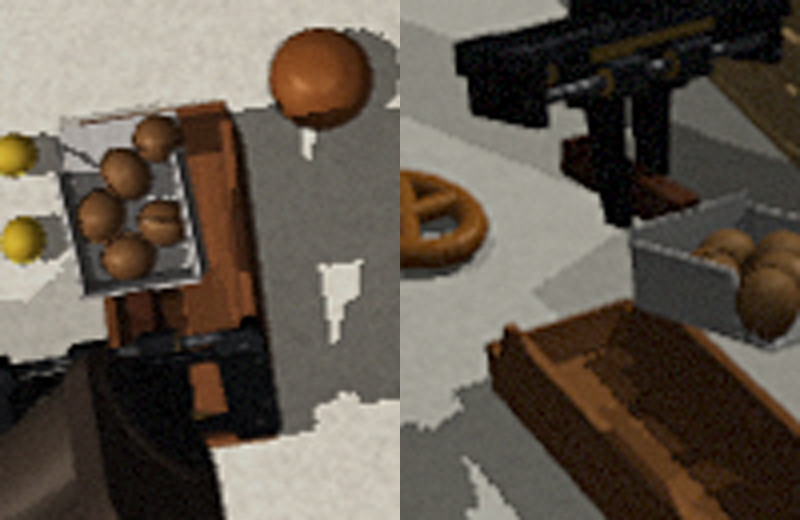

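All five nuts are in the pan and the bin is empty. One nut sits near the right front corner, at crop (155,135). I'll tilt back a little more, lean left, and move gently to the bowl.

```bash
python3 - <<'E'
from sc import *
def S(lip,yaw,p,roll): 
    r=rot(yaw,p)*Ro.from_euler('x',roll,degrees=True); return np.array(lip)-r.apply(L),r
l0=O+B.apply([.085,0,.19])
st=plan([(6,*S(l0,8.2,-26,-5))]); print()
b=np.array([.635,-.0075,.19])
m=lambda t:S(l0+(b-l0)*t,8.2-9.2*t,-26,-5)
ts=[.01,.03,.07,.12,.18,.25,.325,.4,.475,.55,.625,.7,.77,.83,.88,.92,.95,.975,.99,1]
plan([(1,*m(t)) for t in ts],start=st)
E
```

```text
lip in bin [0.0889 0.0002 0.175 ] [0.5381 0.29   0.1435] [179.97 -22.58   8.26] q [ 25.   26.2 110.4 -16.8  22.5 121.1]
0 [0.1, -0.4, -1.0, -0.8, 0.6, 0.0]
1 [0.1, -0.4, -1.0, -0.8, 0.6, 0.0]
2 [0.1, -0.4, -1.0, -0.8, 0.6, 0.0]
3 [0.1, -0.4, -1.0, -0.8, 0.6, 0.0]
4 [0.1, -0.4, -1.0, -0.8, 0.6, 0.0]
5 [0.1, -0.4, -1.0, -0.8, 0.6, 0.0]

0 [-0.9, 2.9, -0.2, 0.0, 0.0, 0.1]
1 [-1.7, 5.7, -0.4, -0.1, 0.0, 0.2]
2 [-3.4, 11.5, -0.7, -0.2, 0.0, 0.3]
3 [-4.2, 14.4, -0.8, -0.2, 0.0, 0.4]
4 [-4.9, 17.3, -0.9, -0.2, 0.0, 0.5]
5 [-5.6, 20.2, -1.0, -0.3, -0.1, 0.6]
6 [-5.7, 21.7, -0.9, -0.3, -0.1, 0.6]
7 [-5.5, 21.8, -0.8, -0.3, -0.1, 0.6]
8 [-5.2, 21.8, -0.6, -0.3, -0.1, 0.6]
9 [-5.0, 21.9, -0.5, -0.3, -0.1, 0.6]
0 [-4.7, 21.9, -0.4, -0.3, -0.1, 0.6]
1 [-4.4, 22.0, -0.3, -0.3, -0.1, 0.6]
2 [-3.9, 20.6, -0.1, -0.3, -0.1, 0.6]
3 [-3.2, 17.7, 0.0, -0.2, 0.0, 0.5]
4 [-2.5, 14.7, 0.1, -0.2, 0.0, 0.4]
5 [-1.9, 11.8, 0.1, -0.2, 0.0, 0.3]
6 [-1.4, 8.9, 0.1, -0.1, 0.0, 0.2]
7 [-1.1, 7.4, 0.1, -0.1, 0.0, 0.2]
8 [-0.6, 4.4, 0.1, -0.1, 0.0, 0.1]
9 [-0.4, 3.0, 0.1, 0.0, 0.0, 0.1]
```

Emit:
{"op": "arm_command", "data": {
  "plan": [
    {"tx":0,"ty":-0.4,"tz":-1,"ax":-0.8,"ay":0.6,"az":0},
    {"tx":0,"ty":-0.4,"tz":-1,"ax":-0.8,"ay":0.6,"az":0},
    {"tx":0,"ty":-0.4,"tz":-1,"ax":-0.8,"ay":0.6,"az":0},
    {"tx":0,"ty":-0.4,"tz":-1,"ax":-0.8,"ay":0.6,"az":0},
    {"tx":0,"ty":-0.4,"tz":-1,"ax":-0.8,"ay":0.6,"az":0},
    {"tx":0,"ty":-0.4,"tz":-1,"ax":-0.8,"ay":0.6,"az":0},
    {"tx":-1,"ty":3,"tz":0,"ax":0,"ay":0,"az":0.1},
    {"tx":-1.7,"ty":6,"tz":0,"ax":0,"ay":0,"az":0.2},
    {"tx":-3,"ty":9,"tz":-0.5,"ax":-0.1,"ay":0,"az":0.3},
    {"tx":-4,"ty":13,"tz":-0.5,"ax":-0.2,"ay":0,"az":0.4}
  ]
}}

```text
time: 15.4
ee_pos: [0.5294, 0.2594, 0.1475]
ee_rot: [175.3, -26.2, 7.3]
contact_force: [0.1, -0.0, -3.3]
opening: 0.0179
finger_force: 60.0
```

Emit:
{"op": "arm_command", "data": {
  "plan": [
    {"tx":-5,"ty":16,"tz":-1,"ax":-0.2,"ay":0,"az":0.5},
    {"tx":-5.5,"ty":19,"tz":-1,"ax":-0.3,"ay":-0.1,"az":0.6},
    {"tx":-5.5,"ty":21,"tz":-1,"ax":-0.3,"ay":-0.1,"az":0.6},
    {"tx":-5.5,"ty":22,"tz":-0.8,"ax":-0.3,"ay":-0.1,"az":0.6},
    {"tx":-5,"ty":22,"tz":-0.6,"ax":-0.3,"ay":-0.1,"az":0.6},
    {"tx":-5,"ty":22,"tz":-0.5,"ax":-0.3,"ay":-0.1,"az":0.6},
    {"tx":-4.5,"ty":22,"tz":-0.4,"ax":-0.3,"ay":-0.1,"az":0.6},
    {"tx":-4.5,"ty":22,"tz":-0.3,"ax":-0.3,"ay":-0.1,"az":0.6},
    {"tx":-4,"ty":20.5,"tz":0,"ax":-0.3,"ay":-0.1,"az":0.6},
    {"tx":-3.5,"ty":18,"tz":0,"ax":-0.2,"ay":0,"az":0.5}
  ]
}}

```text
time: 16.65
ee_pos: [0.4915, 0.0518, 0.1466]
ee_rot: [175.3, -25.9, 0.7]
contact_force: [0.2, 0.6, -4.0]
opening: 0.0175
finger_force: 60.0
```

Emit:
{"op": "arm_command", "data": {
  "plan": [
    {"tx":-3,"ty":15,"tz":0,"ax":-0.2,"ay":0,"az":0.4},
    {"tx":-2,"ty":12,"tz":0,"ax":-0.2,"ay":0,"az":0.3},
    {"tx":-1.5,"ty":9,"tz":0,"ax":-0.1,"ay":0,"az":0.2},
    {"tx":-1,"ty":6.5,"tz":0,"ax":-0.1,"ay":0,"az":0.2},
    {"tx":-0.6,"ty":4,"tz":0,"ax":0,"ay":0,"az":0.1},
    {"tx":-0.4,"ty":2.5,"tz":0,"ax":0,"ay":0,"az":0.1},
    {"tx":0,"ty":1,"tz":0,"ax":0,"ay":0,"az":0},
    {"tx":0,"ty":0,"tz":0,"ax":0,"ay":0,"az":0},
    {"tx":0,"ty":0,"tz":0,"ax":0,"ay":0,"az":0},
    {"tx":0,"ty":0,"tz":0,"ax":0,"ay":0,"az":0}
  ]
}}

```text
time: 17.9
ee_pos: [0.4829, 0.0036, 0.1464]
ee_rot: [175.4, -26.0, -0.6]
contact_force: [0.2, -0.2, -3.3]
opening: 0.0176
finger_force: 60.0
```

```bash
python3 - <<'E'
from sc import *
from h import grab,cv2
print('lip w',s['ee_pos']+r.apply(L))
a=grab('top');b=grab('scene')
cv2.imwrite('pics/over.png',np.hstack([cv2.resize(a['img'][120:270,200:350],(400,400),interpolation=2),cv2.resize(b['img'][130:290,200:360],(400,400),interpolation=2)]))
E
```

```text
lip in bin [-0.0109 -0.3014  0.1873] [0.4829 0.0036 0.1464] [175.37 -26.02  -0.61] q [ -6.2  17.  130.  -17.9   7.1 102.8]
lip w [ 6.35983736e-01 -4.96111785e-04  1.87252125e-01]
```

View pics/over.png

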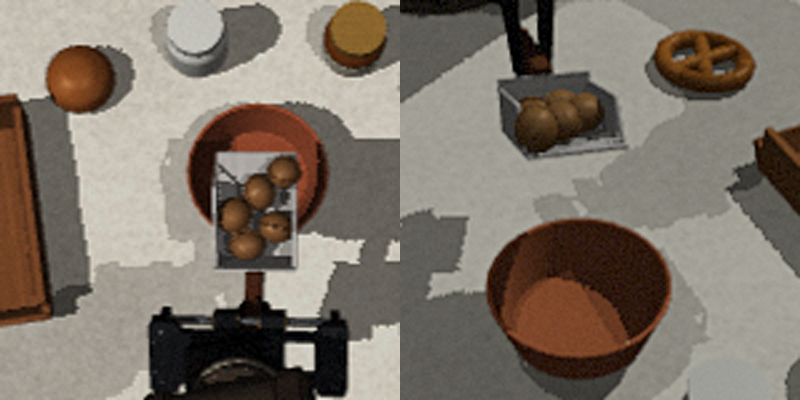

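```bash
python3 - <<'E'
from sc import *
S=lambda x,z,p:tcp_lip([x,-.0075,z],-1,p,L)
st=plan([(10,*S(.628,.095,-8)),(10,*S(.628,.056,12)),(10,*S(.628,.042,38))])
E
```

```text
lip in bin [-0.0109 -0.3014  0.1872] [0.4829 0.0036 0.1464] [175.37 -26.01  -0.61] q [ -6.2  17.  130.  -17.9   7.1 102.8]
0 [-3.0, 0.6, 3.3, 0.4, -1.8, 0.0]
1 [-2.9, 0.6, 3.4, 0.4, -1.8, 0.0]
2 [-2.8, 0.6, 3.5, 0.4, -1.8, 0.0]
3 [-2.7, 0.7, 3.6, 0.4, -1.8, 0.0]
4 [-2.6, 0.7, 3.7, 0.4, -1.8, 0.0]
5 [-2.5, 0.7, 3.7, 0.4, -1.8, 0.0]
6 [-2.4, 0.7, 3.8, 0.4, -1.8, 0.0]
7 [-2.3, 0.8, 3.9, 0.4, -1.8, 0.0]
8 [-2.1, 0.8, 3.9, 0.4, -1.8, 0.0]
9 [-2.0, 0.8, 4.0, 0.4, -1.8, 0.0]
0 [1.4, 0.0, -1.3, 0.0, -2.0, 0.0]
1 [1.4, 0.0, -1.3, 0.0, -2.0, 0.0]
2 [1.3, 0.0, -1.4, 0.0, -2.0, 0.0]
3 [1.3, 0.0, -1.4, 0.0, -2.0, 0.0]
4 [1.2, 0.0, -1.5, 0.0, -2.0, 0.0]
5 [1.2, 0.0, -1.5, 0.0, -2.0, 0.0]
6 [1.1, 0.0, -1.5, 0.0, -2.0, 0.0]
7 [1.1, 0.0, -1.6, 0.0, -2.0, 0.0]
8 [1.0, 0.0, -1.6, 0.0, -2.0, 0.0]
9 [1.0, 0.0, -1.7, 0.0, -2.0, 0.0]
0 [3.2, 0.0, -5.1, 0.0, -2.6, 0.0]
1 [3.0, 0.0, -5.3, 0.0, -2.6, 0.0]
2 [2.7, 0.0, -5.4, 0.0, -2.6, 0.0]
3 [2.5, 0.0, -5.5, 0.0, -2.6, 0.0]
4 [2.2, 0.0, -5.6, 0.0, -2.6, 0.0]
5 [2.0, 0.0, -5.7, 0.0, -2.6, 0.0]
6 [1.7, 0.0, -5.8, 0.0, -2.6, 0.0]
7 [1.4, 0.0, -5.9, 0.0, -2.6, 0.0]
8 [1.2, 0.0, -5.9, 0.0, -2.6, 0.0]
9 [0.9, 0.0, -6.0, 0.0, -2.6, 0.0]
```

Emit:
{"op": "arm_command", "data": {
  "plan": [
    {"tx":-3,"ty":0.6,"tz":3.3,"ax":0.4,"ay":-1.8,"az":0},
    {"tx":-3,"ty":0.6,"tz":3.4,"ax":0.4,"ay":-1.8,"az":0},
    {"tx":-2.8,"ty":0.6,"tz":3.5,"ax":0.4,"ay":-1.8,"az":0},
    {"tx":-2.7,"ty":0.7,"tz":3.6,"ax":0.4,"ay":-1.8,"az":0},
    {"tx":-2.6,"ty":0.7,"tz":3.7,"ax":0.4,"ay":-1.8,"az":0},
    {"tx":-2.5,"ty":0.7,"tz":3.7,"ax":0.4,"ay":-1.8,"az":0},
    {"tx":-2.4,"ty":0.7,"tz":3.8,"ax":0.4,"ay":-1.8,"az":0},
    {"tx":-2.3,"ty":0.8,"tz":3.9,"ax":0.4,"ay":-1.8,"az":0},
    {"tx":-2,"ty":0.8,"tz":4,"ax":0.4,"ay":-1.8,"az":0},
    {"tx":-2,"ty":0.8,"tz":4,"ax":0.4,"ay":-1.8,"az":0}
  ]
}}

```text
time: 19.25
ee_pos: [0.4699, -0.005, 0.1034]
ee_rot: [179.7, -7.9, -1.4]
contact_force: [-0.1, -0.5, -4.1]
opening: 0.0176
finger_force: 60.0
```

Emit:
{"op": "arm_command", "data": {
  "plan": [
    {"tx":1.4,"ty":0,"tz":-1.3,"ax":0,"ay":-2,"az":0},
    {"tx":1.4,"ty":0,"tz":-1.3,"ax":0,"ay":-2,"az":0},
    {"tx":1.3,"ty":0,"tz":-1.4,"ax":0,"ay":-2,"az":0},
    {"tx":1.3,"ty":0,"tz":-1.4,"ax":0,"ay":-2,"az":0},
    {"tx":1.2,"ty":0,"tz":-1.5,"ax":0,"ay":-2,"az":0},
    {"tx":1.2,"ty":0,"tz":-1.5,"ax":0,"ay":-2,"az":0},
    {"tx":1.1,"ty":0,"tz":-1.5,"ax":0,"ay":-2,"az":0},
    {"tx":1.1,"ty":0,"tz":-1.6,"ax":0,"ay":-2,"az":0},
    {"tx":1,"ty":0,"tz":-1.6,"ax":0,"ay":-2,"az":0},
    {"tx":1,"ty":0,"tz":-1.7,"ax":0,"ay":-2,"az":0}
  ]
}}

```text
time: 20.5
ee_pos: [0.4824, -0.0052, 0.1182]
ee_rot: [179.7, 12.1, -1.6]
contact_force: [0.3, -0.1, -3.6]
opening: 0.0178
finger_force: 60.0
```

```bash
python3 pan.py; python3 - <<'E'
from sc import *
from h import grab,cv2
print('lip w',s['ee_pos']+r.apply(L))
S=lambda x,z,p:tcp_lip([x,-.0075,z],-1,p,L)
plan([(10,*S(.628,.042,38))])
E
```

```text
top 0
scene 375 slopes deg x,y [-0.9   0.07] z at lip 0.0253 xmax [0.1676 0.175 ] y [-0.0401  0.045 ]
lip in bin [-0.0196 -0.3092  0.0559] [ 0.4828 -0.0053  0.1181] [179.65  11.99  -1.56] q [ -7.6  28.8 107.5  -1.9  55.6  85.2]
lip w [ 0.6285469  -0.00942572  0.0559214 ]
0 [3.1, 0.0, -5.1, 0.0, -2.6, -0.1]
1 [2.9, 0.0, -5.3, 0.0, -2.6, -0.1]
2 [2.7, 0.0, -5.4, 0.0, -2.6, -0.1]
3 [2.4, 0.0, -5.5, 0.0, -2.6, -0.1]
4 [2.2, 0.0, -5.6, 0.0, -2.6, -0.1]
5 [1.9, 0.0, -5.7, 0.0, -2.6, -0.1]
6 [1.6, 0.0, -5.8, 0.0, -2.6, -0.1]
7 [1.4, 0.0, -5.9, 0.0, -2.6, -0.1]
8 [1.1, 0.0, -5.9, 0.0, -2.6, -0.1]
9 [0.8, 0.0, -6.0, 0.0, -2.6, -0.1]
```

Emit:
{"op": "arm_command", "data": {
  "plan": [
    {"tx":3.1,"ty":0,"tz":-5.1,"ax":0,"ay":-2.6,"az":0},
    {"tx":2.9,"ty":0,"tz":-5.3,"ax":0,"ay":-2.6,"az":0},
    {"tx":2.7,"ty":0,"tz":-5.4,"ax":0,"ay":-2.6,"az":0},
    {"tx":2.4,"ty":0,"tz":-5.5,"ax":0,"ay":-2.6,"az":0},
    {"tx":2.2,"ty":0,"tz":-5.6,"ax":0,"ay":-2.6,"az":0},
    {"tx":1.9,"ty":0,"tz":-5.7,"ax":0,"ay":-2.6,"az":0},
    {"tx":1.6,"ty":0,"tz":-5.8,"ax":0,"ay":-2.6,"az":0},
    {"tx":1.4,"ty":0,"tz":-5.9,"ax":0,"ay":-2.6,"az":0},
    {"tx":1.1,"ty":0,"tz":-5.9,"ax":0,"ay":-2.6,"az":0},
    {"tx":0.8,"ty":0,"tz":-6,"ax":0,"ay":-2.6,"az":0}
  ]
}}

```text
time: 21.85
ee_pos: [0.5237, -0.006, 0.1619]
ee_rot: [179.6, 38.0, -1.7]
contact_force: [0.1, -0.5, -3.1]
opening: 0.0178
finger_force: 60.0
```

```bash
python3 - <<'E'
from sc import *
from h import grab,cv2
print('lip w',s['ee_pos']+r.apply(L))
a=grab('top');b=grab('scene')
cv2.imwrite('pics/pour.png',np.hstack([cv2.resize(a['img'][120:270,200:350],(400,400),interpolation=2),cv2.resize(b['img'][130:290,200:360],(400,400),interpolation=2)]))
E
```

```text
lip in bin [-0.0206 -0.309   0.0422] [ 0.5237 -0.006   0.1619] [179.58  37.99  -1.75] q [-6.2 39.9 85.1 -3.2 92.9 86.3]
lip w [ 0.62747074 -0.0093849   0.04217161]
```

View pics/pour.png

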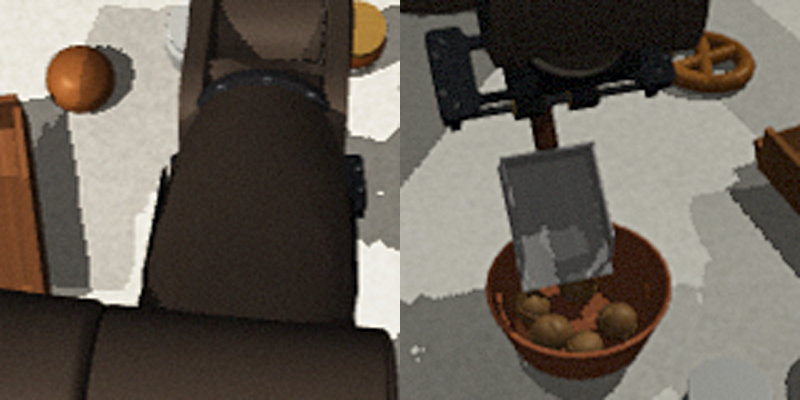

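Nuts are visible in the bowl (crop around (535,305), (550,330), (585,345), (617,320) and behind the lip), and the scoop is empty. I'll withdraw it and lay it back down.

```bash
python3 - <<'E'
from sc import *
plan([(4,[.515,-.007,.25],rot(-1.7,38)),(6,[.47,-.02,.23],rot(8,10)),(12,[.4537,-.0286,.15],rot(90.6,1)),(6,[.4537,-.0286,.0315],rot(90.6,1)),(2,[.4537,-.0286,.0315],rot(90.6,1))])
E
```

```text
lip in bin [-0.0202 -0.3091  0.0417] [ 0.5241 -0.006   0.1614] [179.57  37.95  -1.75] q [-6.2 39.9 85.1 -3.2 92.8 86.3]
0 [-15.4, 0.4, -16.1, 0.1, 0.0, 0.0]
1 [-15.4, 0.4, -16.1, 0.1, 0.0, 0.0]
2 [-15.4, 0.4, -16.1, 0.1, 0.0, 0.0]
3 [-15.4, 0.3, -16.1, 0.1, 0.0, 0.0]
4 [-3.8, 2.4, 7.2, -0.7, 4.7, -1.5]
5 [-4.4, 2.2, 6.9, -0.7, 4.7, -1.5]
6 [-5.0, 2.0, 6.5, -0.7, 4.7, -1.5]
7 [-5.6, 1.8, 6.1, -0.7, 4.7, -1.5]
8 [-6.1, 1.6, 5.7, -0.7, 4.7, -1.5]
9 [-6.6, 1.3, 5.2, -0.7, 4.7, -1.5]
0 [-0.3, 0.5, 6.8, -0.7, 0.6, -6.9]
1 [-0.4, 0.4, 6.8, -0.7, 0.6, -6.9]
2 [-0.5, 0.3, 6.8, -0.7, 0.6, -6.9]
3 [-0.6, 0.1, 6.8, -0.7, 0.6, -6.9]
4 [-0.7, 0.0, 6.8, -0.7, 0.6, -6.9]
5 [-0.7, -0.2, 6.8, -0.7, 0.6, -6.9]
6 [-0.8, -0.4, 6.8, -0.7, 0.6, -6.9]
7 [-0.8, -0.5, 6.8, -0.7, 0.6, -6.9]
8 [-0.8, -0.7, 6.8, -0.7, 0.6, -6.9]
9 [-0.8, -0.9, 6.7, -0.7, 0.6, -6.9]
0 [-0.7, -1.1, 6.7, -0.7, 0.6, -6.9]
1 [-0.7, -1.2, 6.7, -0.7, 0.6, -6.9]
2 [0.3, 0.0, 19.7, 0.0, 0.0, 0.0]
3 [0.3, 0.0, 19.7, 0.0, 0.0, 0.0]
4 [0.3, 0.0, 19.7, 0.0, 0.0, 0.0]
5 [0.3, 0.0, 19.7, 0.0, 0.0, 0.0]
6 [0.3, 0.0, 19.7, 0.0, 0.0, 0.0]
7 [0.3, 0.0, 19.7, 0.0, 0.0, 0.0]
8 [0.0, 0.0, 0.0, 0.0, 0.0, 0.0]
9 [0.0, 0.0, 0.0, 0.0, 0.0, 0.0]
```

Emit:
{"op": "arm_command", "data": {
  "plan": [
    {"tx":-15,"ty":0,"tz":-16,"ax":0,"ay":0,"az":0},
    {"tx":-15,"ty":0,"tz":-16,"ax":0,"ay":0,"az":0},
    {"tx":-15.5,"ty":0.5,"tz":-16,"ax":0.1,"ay":0,"az":0},
    {"tx":-15.5,"ty":0.5,"tz":-16,"ax":0.2,"ay":0,"az":0},
    {"tx":-4,"ty":2.4,"tz":7,"ax":-0.7,"ay":4.7,"az":-1.5},
    {"tx":-4.4,"ty":2.2,"tz":7,"ax":-0.7,"ay":4.7,"az":-1.5},
    {"tx":-5,"ty":2,"tz":6.5,"ax":-0.7,"ay":4.7,"az":-1.5},
    {"tx":-5.5,"ty":2,"tz":6,"ax":-0.7,"ay":4.7,"az":-1.5},
    {"tx":-6,"ty":1.5,"tz":5.7,"ax":-0.7,"ay":4.7,"az":-1.5},
    {"tx":-6.5,"ty":1.5,"tz":5,"ax":-0.7,"ay":4.7,"az":-1.5}
  ]
}}

```text
time: 23.2
ee_pos: [0.4696, -0.0196, 0.2302]
ee_rot: [179.6, 9.5, 8.2]
contact_force: [0.1, -0.5, -2.8]
opening: 0.018
finger_force: 60.0
```

Emit:
{"op": "arm_command", "data": {
  "plan": [
    {"tx":-0.3,"ty":0.5,"tz":6.8,"ax":-0.7,"ay":0.6,"az":-6.9},
    {"tx":-0.4,"ty":0.4,"tz":6.8,"ax":-0.7,"ay":0.6,"az":-6.9},
    {"tx":-0.5,"ty":0.3,"tz":6.8,"ax":-0.7,"ay":0.6,"az":-6.9},
    {"tx":-0.6,"ty":0,"tz":6.8,"ax":-0.7,"ay":0.6,"az":-6.9},
    {"tx":-0.7,"ty":0,"tz":6.8,"ax":-0.7,"ay":0.6,"az":-6.9},
    {"tx":-0.7,"ty":-0.2,"tz":6.8,"ax":-0.7,"ay":0.6,"az":-6.9},
    {"tx":-0.8,"ty":-0.4,"tz":6.8,"ax":-0.7,"ay":0.6,"az":-6.9},
    {"tx":-0.8,"ty":-0.5,"tz":6.8,"ax":-0.7,"ay":0.6,"az":-6.9},
    {"tx":-0.8,"ty":-0.7,"tz":6.8,"ax":-0.7,"ay":0.6,"az":-6.9},
    {"tx":-0.8,"ty":-0.9,"tz":6.8,"ax":-0.7,"ay":0.6,"az":-6.9}
  ]
}}

```text
time: 24.45
ee_pos: [0.4566, -0.0273, 0.1634]
ee_rot: [-179.7, 2.8, 77.7]
contact_force: [-0.3, -0.3, -2.7]
opening: 0.0177
finger_force: 60.0
```

```bash
python3 - <<'E'
from sc import *
plan([(3,[.4537,-.0286,.14],rot(90.6,1)),(5,[.4537,-.0286,.034],rot(90.6,1)),(2,[.4537,-.0286,.0315],rot(90.6,1))])
E
python3 pan.py
python3 - <<'E'
from h import *
# nuts in bowl: points inside bowl above inner floor
for n in('top','scene'):
    d=grab(n);P=cloud(d);hs=cv2.cvtColor(d['img'],cv2.COLOR_BGR2HSV)
    m=(d['depth']>0)&(np.hypot(P[...,0]-.644,P[...,1]+.0075)<.06)&(P[...,2]>.02)&(P[...,2]<.1)
    k,l,st,c=cv2.connectedComponentsWithStats(m.astype(np.uint8))
    for i in range(1,k):
        if st[i,4]>15: q=P[l==i]; print(n,st[i,4],q.mean(0).round(3),q[:,2].max().round(3))
    if n=='top': q=P[(d['depth']>0)]; w=q[(abs(q[:,0]-.644)<.11)&(abs(q[:,1]+.0075)<.11)&(q[:,2]>.047)&(q[:,2]<.062)]; print('rim',cv2.minEnclosingCircle(w[:,:2].astype(np.float32)))
E
```

```text
lip in bin [-0.1386 -0.1582  0.1253] [ 0.4566 -0.0273  0.1634] [-179.73    2.81   77.73] q [-10.   19.  115.1  -3.9  46.4   4.9]
0 [-0.2, -0.8, 7.8, -0.2, 0.6, -4.3]
1 [-0.3, -0.9, 7.8, -0.2, 0.6, -4.3]
2 [-0.3, -0.9, 7.8, -0.2, 0.6, -4.3]
3 [0.4, 0.0, 21.2, 0.0, 0.0, 0.0]
4 [0.4, 0.0, 21.2, 0.0, 0.0, 0.0]
5 [0.4, 0.0, 21.2, 0.0, 0.0, 0.0]
6 [0.4, 0.0, 21.2, 0.0, 0.0, 0.0]
7 [0.4, 0.0, 21.2, 0.0, 0.0, 0.0]
8 [0.0, 0.0, 1.2, 0.0, 0.0, 0.0]
9 [0.0, 0.0, 1.2, 0.0, 0.0, 0.0]
top 409 slopes deg x,y [ 0.3  -0.12] z at lip 0.0254 xmax [0.1531 0.156 ] y [-0.0401  0.039 ]
scene 211 slopes deg x,y [-0.49 -0.24] z at lip 0.0261 xmax [0.1509 0.1575] y [-0.0425  0.0397]
top 291 [ 0.659 -0.032  0.033] 0.044
top 97 [0.667 0.021 0.032] 0.044
top 94 [0.618 0.001 0.033] 0.043
rim ((0.6450014710426331, -0.005948938429355621), 0.07978398352861404)
scene 163 [0.625 0.    0.031] 0.041
scene 457 [ 0.663 -0.034  0.032] 0.039
scene 180 [0.674 0.02  0.031] 0.039
```

Emit:
{"op": "arm_command", "data": {
  "plan": [
    {"tx":0,"ty":-0.8,"tz":8,"ax":-0.2,"ay":0.7,"az":-4.3},
    {"tx":0,"ty":-0.9,"tz":8,"ax":-0.2,"ay":0.7,"az":-4.3},
    {"tx":0,"ty":-0.9,"tz":8,"ax":-0.1,"ay":0.7,"az":-4.3},
    {"tx":0,"ty":0,"tz":21,"ax":0,"ay":0,"az":0},
    {"tx":0,"ty":0,"tz":21,"ax":0,"ay":0,"az":0},
    {"tx":0,"ty":0,"tz":21,"ax":0,"ay":0,"az":0},
    {"tx":0,"ty":0,"tz":20,"ax":0,"ay":0,"az":0},
    {"tx":0,"ty":0,"tz":15,"ax":0,"ay":0,"az":0},
    {"tx":0,"ty":0,"tz":6,"ax":0,"ay":0,"az":0},
    {"tx":0,"ty":0,"tz":3,"ax":0,"ay":0,"az":0}
  ]
}}

```text
time: 25.9
ee_pos: [0.4541, -0.0291, 0.0327]
ee_rot: [-179.8, 0.7, 90.3]
contact_force: [0.8, 0.2, -2.5]
opening: 0.0176
finger_force: 60.0
```

```bash
python3 - <<'E'
from sc import *
print(s['contact_force'])
E
python3 pan.py
```

```text
lip in bin [-0.1739 -0.1501  0.0004] [ 0.4541 -0.0291  0.0327] [-179.78    0.67   90.33] q [-11.6  32.1 122.2  -1.6  25.7 -10.4]
[ 0.84183133  0.17666913 -2.46805558]
top 447 slopes deg x,y [-0.69 -0.05] z at lip 0.025 xmax [0.1743 0.1782] y [-0.0492  0.0493]
scene 248 slopes deg x,y [-0.73 -0.01] z at lip 0.0253 xmax [0.1731 0.1794] y [-0.0444  0.0492]
```

Emit:
{"op": "arm_command", "data": {
  "plan": [
    {"tx":0,"ty":0,"tz":1,"ax":0,"ay":0,"az":0},
    {"tx":0,"ty":0,"tz":1,"ax":0,"ay":0,"az":0},
    {"tx":0,"ty":0,"tz":1,"ax":0,"ay":0,"az":0},
    {"tx":0,"ty":0,"tz":0.5,"ax":0,"ay":0,"az":0},
    {"tx":0,"ty":0,"tz":0,"ax":0,"ay":0,"az":0},
    {"tx":0,"ty":0,"tz":0,"ax":0,"ay":0,"az":0},
    {"tx":0,"ty":0,"tz":0,"ax":0,"ay":0,"az":0},
    {"tx":0,"ty":0,"tz":0,"ax":0,"ay":0,"az":0},
    {"tx":0,"ty":0,"tz":0,"ax":0,"ay":0,"az":0},
    {"tx":0,"ty":0,"tz":0,"ax":0,"ay":0,"az":0}
  ]
}}

```text
time: 27.25
ee_pos: [0.4539, -0.0292, 0.0295]
ee_rot: [-179.8, 0.7, 90.4]
contact_force: [-2.2, -1.6, 6.5]
opening: 0.0174
finger_force: 60.0
```

Emit:
{"op": "arm_command", "data": {
  "plan": [
    {"tx":0,"ty":0,"tz":0,"ax":0,"ay":0,"az":0},
    {"tx":0,"ty":0,"tz":0,"ax":0,"ay":0,"az":0},
    {"tx":0,"ty":0,"tz":0,"ax":0,"ay":0,"az":0},
    {"tx":0,"ty":0,"tz":0,"ax":0,"ay":0,"az":0},
    {"tx":0,"ty":0,"tz":0,"ax":0,"ay":0,"az":0},
    {"tx":0,"ty":0,"tz":-15,"ax":0,"ay":0,"az":0},
    {"tx":0,"ty":0,"tz":-25,"ax":0,"ay":0,"az":0},
    {"tx":0,"ty":0,"tz":-35,"ax":0,"ay":0,"az":0},
    {"tx":0,"ty":0,"tz":-35,"ax":0,"ay":0,"az":0},
    {"tx":0,"ty":0,"tz":-20,"ax":0,"ay":0,"az":0}
  ],
  "fingers": 0.4
}}

```text
time: 28.5
ee_pos: [0.4545, -0.0276, 0.1607]
ee_rot: [-179.8, 0.7, 90.4]
contact_force: [-0.7, 0.2, -0.7]
opening: 0.0573
finger_force: 0.0
```

```bash
python3 - <<'E'
from sc import *
from h import grab,cloud
d=grab('scene');P=cloud(d)[d['depth']>0]
q=P[(abs(P[:,0]-.453)<.03)&(P[:,1]>.03)&(P[:,1]<.115)&(P[:,2]<.02)]
print('pan floor',len(q),q[:,2].mean(),np.degrees(np.linalg.lstsq(np.c_[q[:,:2],np.ones(len(q))],q[:,2],rcond=None)[0][:2]))
bc=np.array([.645,-.0065]); mt=np.array([.5809,-.3338]); u=(mt-bc)/np.linalg.norm(mt-bc); yaw=np.degrees(np.arctan2(-u[1],-u[0])); print('push',np.linalg.norm(mt-bc),u,'yaw',yaw)
p=bc-u*.100
plan([(8,[*p,.16],rot(yaw)),(6,[*p,.028],rot(yaw)),(6,[*(bc-u*.078),.028],rot(yaw))])
E
```

```text
lip in bin [-0.1734 -0.1487  0.1284] [ 0.4545 -0.0276  0.1607] [-179.84    0.68   90.39] q [-11.4  18.8 115.9  -1.   45.3 -11.1]
pan floor 236 0.0027507918266609023 [-0.77314543  0.05260947]
push 0.33351776564375096 [-0.19219366 -0.98135702] yaw 78.91916856340654
0 [14.7, 26.2, 0.1, 0.0, 0.1, 1.4]
1 [15.4, 25.8, 0.1, 0.0, 0.1, 1.4]
2 [16.0, 25.5, 0.1, 0.0, 0.1, 1.4]
3 [16.7, 25.0, 0.2, 0.0, 0.1, 1.4]
4 [17.3, 24.6, 0.2, 0.0, 0.1, 1.4]
5 [17.9, 24.2, 0.2, 0.0, 0.1, 1.4]
6 [18.5, 23.7, 0.2, 0.0, 0.1, 1.4]
7 [19.1, 23.3, 0.3, 0.0, 0.1, 1.4]
8 [0.0, 0.0, 22.0, 0.0, 0.0, 0.0]
9 [0.0, 0.0, 22.0, 0.0, 0.0, 0.0]
0 [0.0, 0.0, 22.0, 0.0, 0.0, 0.0]
1 [0.0, 0.0, 22.0, 0.0, 0.0, 0.0]
2 [0.0, 0.0, 22.0, 0.0, 0.0, 0.0]
3 [0.0, 0.0, 22.0, 0.0, 0.0, 0.0]
4 [-3.7, 0.0, 0.0, 0.0, 0.0, 0.0]
5 [-3.7, 0.0, 0.0, 0.0, 0.0, 0.0]
6 [-3.7, 0.0, 0.0, 0.0, 0.0, 0.0]
7 [-3.7, 0.0, 0.0, 0.0, 0.0, 0.0]
8 [-3.7, 0.0, 0.0, 0.0, 0.0, 0.0]
9 [-3.7, 0.0, 0.0, 0.0, 0.0, 0.0]
```

Emit:
{"op": "arm_command", "data": {
  "plan": [
    {"tx":14.7,"ty":26,"tz":0,"ax":0,"ay":0.1,"az":1.4},
    {"tx":15.4,"ty":26,"tz":0,"ax":0,"ay":0.1,"az":1.4},
    {"tx":16,"ty":25.5,"tz":0,"ax":0,"ay":0.1,"az":1.4},
    {"tx":16.7,"ty":25,"tz":0,"ax":0,"ay":0.1,"az":1.4},
    {"tx":17.3,"ty":24.6,"tz":0,"ax":0,"ay":0.1,"az":1.4},
    {"tx":18,"ty":24.2,"tz":0,"ax":0,"ay":0.1,"az":1.4},
    {"tx":18.5,"ty":23.7,"tz":0.5,"ax":0,"ay":0.1,"az":1.4},
    {"tx":19,"ty":23.3,"tz":0.5,"ax":0,"ay":0,"az":1.5},
    {"tx":0,"ty":0,"tz":0,"ax":0,"ay":0,"az":0},
    {"tx":0,"ty":0,"tz":0,"ax":0,"ay":0,"az":0}
  ],
  "fingers": 0
}}

```text
time: 29.8
ee_pos: [0.6622, 0.0919, 0.1557]
ee_rot: [-179.7, 0.0, 79.1]
contact_force: [-0.5, 0.6, -0.5]
opening: 0.0949
finger_force: 0.0
```

Emit:
{"op": "arm_command", "data": {
  "plan": [
    {"tx":0,"ty":0,"tz":22,"ax":0,"ay":0,"az":0},
    {"tx":0,"ty":0,"tz":22,"ax":0,"ay":0,"az":0},
    {"tx":0,"ty":0,"tz":22,"ax":0,"ay":0,"az":0},
    {"tx":0,"ty":0,"tz":22,"ax":0,"ay":0,"az":0},
    {"tx":0,"ty":0,"tz":22,"ax":0,"ay":0,"az":0},
    {"tx":0,"ty":0,"tz":22,"ax":0,"ay":0,"az":0},
    {"tx":-4,"ty":0,"tz":0,"ax":0,"ay":0,"az":0},
    {"tx":-4,"ty":0,"tz":0,"ax":0,"ay":0,"az":0},
    {"tx":-3,"ty":0,"tz":0,"ax":0,"ay":0,"az":0},
    {"tx":-3,"ty":0,"tz":0,"ax":0,"ay":0,"az":0}
  ]
}}

```text
time: 31.05
ee_pos: [0.6601, 0.0782, 0.0253]
ee_rot: [-179.9, -0.0, 79.1]
contact_force: [0.2, 0.0, 0.2]
opening: 0.0949
finger_force: 0.0
```

```bash
cat > bowl.py <<'E'
from plan import *
from h import grab,cloud,cv2
import sys
c=np.array([float(sys.argv[1]),float(sys.argv[2])])
s=bot.read_state(); print(s['ee_pos'].round(4),s['ee_rot'].round(2),s['contact_force'].round(1))
A=[]
for n in('top','scene'):
    d=grab(n);P=cloud(d);hs=cv2.cvtColor(d['img'],cv2.COLOR_BGR2HSV)
    m=(d['depth']>0)&(hs[...,1]>90)&(np.hypot(P[...,0]-c[0],P[...,1]-c[1])<.105)&(P[...,2]>.05)&(P[...,2]<.06)
    q=P[m]; print(n,len(q),'enclosing',cv2.minEnclosingCircle(q[:,:2].astype(np.float32))); A.append(q)
q=np.concatenate(A)
from scipy.optimize import least_squares
f=least_squares(lambda p:np.hypot(*(q[:,:2]-p).T)-.0775,c,loss='soft_l1',f_scale=.003).x; print('bowl fit',f)
mt=np.array([.5809,-.3338]); u=mt-f; print('to mat',np.linalg.norm(u),u)
r=Ro.from_euler('xyz',s['ee_rot'],degrees=True); print('bowl in tool',r.inv().apply([*(f-s['ee_pos'][:2]),0]).round(4),'mat in tool',r.inv().apply([*(mt-s['ee_pos'][:2]),0]).round(4))
E
python3 bowl.py .645 -.0065
```

```text
[0.6601 0.0782 0.0253] [-179.86   -0.     79.08] [0.2 0.  0.2]
top 166 enclosing ((0.6451618075370789, -0.009358104318380356), 0.07853393256664276)
scene 441 enclosing ((0.6485345959663391, 0.0074993097223341465), 0.09131810069084167)
bowl fit [ 0.64616871 -0.00328594]
to mat 0.3368969376399983 [-0.06526871 -0.33051406]
bowl in tool [-0.0826  0.0018 -0.    ] mat in tool [-4.195e-01  3.000e-04 -0.000e+00]
```

Emit:
{"op": "arm_command", "data": {
  "plan": [
    {"tx":-4,"ty":0,"tz":0,"ax":0,"ay":0,"az":0},
    {"tx":-6,"ty":0,"tz":0,"ax":0,"ay":0,"az":0},
    {"tx":-9,"ty":0,"tz":0,"ax":0,"ay":0,"az":0},
    {"tx":-12,"ty":0,"tz":0,"ax":0,"ay":0,"az":0},
    {"tx":-12,"ty":0,"tz":0,"ax":0,"ay":0,"az":0},
    {"tx":-12,"ty":0,"tz":0,"ax":0,"ay":0,"az":0},
    {"tx":-12,"ty":0,"tz":0,"ax":0,"ay":0,"az":0},
    {"tx":-12,"ty":0,"tz":0,"ax":0,"ay":0,"az":0},
    {"tx":-9,"ty":0,"tz":0,"ax":0,"ay":0,"az":0},
    {"tx":-5,"ty":0,"tz":0,"ax":0,"ay":0,"az":0}
  ]
}}

```text
time: 32.4
ee_pos: [0.6422, -0.0135, 0.0246]
ee_rot: [-179.8, 0.0, 79.1]
contact_force: [1.2, 1.7, 0.8]
opening: 0.0953
finger_force: 1.2
```

```bash
python3 bowl.py .628 -.09
```

```text
[ 0.6422 -0.0135  0.0246] [-1.798e+02  1.000e-02  7.906e+01] [1.2 1.7 0.8]
top 115 enclosing ((0.6282750368118286, -0.11830197274684906), 0.07194740325212479)
scene 460 enclosing ((0.6333907246589661, -0.07752027362585068), 0.08970611542463303)
bowl fit [ 0.62674069 -0.0843337 ]
to mat 0.25364306486627836 [-0.04584069 -0.2494663 ]
bowl in tool [-0.0725 -0.0017  0.    ] mat in tool [-0.3262  0.0006  0.    ]
```

Emit:
{"op": "arm_command", "data": {
  "plan": [
    {"tx":-6,"ty":0,"tz":0,"ax":0,"ay":0,"az":0},
    {"tx":-10,"ty":0,"tz":0,"ax":0,"ay":0,"az":0},
    {"tx":-14,"ty":0,"tz":0,"ax":0,"ay":0,"az":0},
    {"tx":-14,"ty":0,"tz":0,"ax":0,"ay":0,"az":0},
    {"tx":-14,"ty":0,"tz":0,"ax":0,"ay":0,"az":0},
    {"tx":-14,"ty":0,"tz":0,"ax":0,"ay":0,"az":0},
    {"tx":-14,"ty":0,"tz":0,"ax":0,"ay":0,"az":0},
    {"tx":-14,"ty":0,"tz":0,"ax":0,"ay":0,"az":0},
    {"tx":-14,"ty":0,"tz":0,"ax":0,"ay":0,"az":0},
    {"tx":-14,"ty":0,"tz":0,"ax":0,"ay":0,"az":0}
  ]
}}

```text
time: 33.75
ee_pos: [0.6178, -0.1395, 0.0246]
ee_rot: [-179.8, 0.0, 79.1]
contact_force: [-0.1, 2.1, 0.1]
opening: 0.0953
finger_force: 1.2
```

Emit:
{"op": "arm_command", "data": {
  "plan": [
    {"tx":-14,"ty":0,"tz":0,"ax":0,"ay":0,"az":0},
    {"tx":-14,"ty":0,"tz":0,"ax":0,"ay":0,"az":0},
    {"tx":-14,"ty":0,"tz":0,"ax":0,"ay":0,"az":0},
    {"tx":-14,"ty":0,"tz":0,"ax":0,"ay":0,"az":0},
    {"tx":-14,"ty":0,"tz":0,"ax":0,"ay":0,"az":0},
    {"tx":-14,"ty":0,"tz":0,"ax":0,"ay":0,"az":0},
    {"tx":-12,"ty":0,"tz":0,"ax":0,"ay":0,"az":0},
    {"tx":-10,"ty":0,"tz":0,"ax":0,"ay":0,"az":0},
    {"tx":-7,"ty":0,"tz":0,"ax":0,"ay":0,"az":0},
    {"tx":-4,"ty":0,"tz":0,"ax":0,"ay":0,"az":0}
  ]
}}

```text
time: 35.0
ee_pos: [0.5958, -0.2538, 0.0246]
ee_rot: [-179.8, 0.0, 79.1]
contact_force: [0.4, 2.6, 1.0]
opening: 0.095
finger_force: 1.2
```

```bash
python3 bowl.py .581 -.33
```

```text
[ 0.5958 -0.2538  0.0246] [-179.8     0.     79.08] [0.4 2.6 1. ]
top 0 enclosing ((0.0, 0.0), 0.0)
scene 487 enclosing ((0.5882432460784912, -0.3183150291442871), 0.09056203067302704)
bowl fit [ 0.5807624  -0.32384564]
to mat 0.009955314008556102 [ 0.0001376  -0.00995436]
bowl in tool [-0.0717 -0.0015  0.    ] mat in tool [-0.0814  0.0006  0.    ]
```

Emit:
{"op": "arm_command", "data": {
  "plan": [
    {"tx":-3,"ty":0,"tz":0,"ax":0,"ay":0,"az":0},
    {"tx":-3,"ty":0,"tz":0,"ax":0,"ay":0,"az":0},
    {"tx":0,"ty":0,"tz":0,"ax":0,"ay":0,"az":0},
    {"tx":5,"ty":0,"tz":0,"ax":0,"ay":0,"az":0},
    {"tx":10,"ty":0,"tz":0,"ax":0,"ay":0,"az":0},
    {"tx":20,"ty":0,"tz":0,"ax":0,"ay":0,"az":0},
    {"tx":10,"ty":0,"tz":-20,"ax":0,"ay":0,"az":0},
    {"tx":0,"ty":0,"tz":-50,"ax":0,"ay":0,"az":0},
    {"tx":0,"ty":0,"tz":-60,"ax":0,"ay":0,"az":0},
    {"tx":0,"ty":0,"tz":-60,"ax":0,"ay":0,"az":0}
  ]
}}

```text
time: 36.35
ee_pos: [0.6038, -0.2143, 0.2181]
ee_rot: [-179.9, 0.0, 79.1]
contact_force: [0.6, -0.4, -0.4]
opening: 0.0952
finger_force: 0.0
```

Emit:
{"op": "arm_command", "data": {
  "plan": [
    {"tx":30,"ty":0,"tz":-30,"ax":0,"ay":0,"az":0},
    {"tx":50,"ty":0,"tz":0,"ax":0,"ay":0,"az":0},
    {"tx":50,"ty":0,"tz":0,"ax":0,"ay":0,"az":0},
    {"tx":50,"ty":0,"tz":0,"ax":0,"ay":0,"az":0},
    {"tx":50,"ty":0,"tz":0,"ax":0,"ay":0,"az":0},
    {"tx":50,"ty":0,"tz":0,"ax":0,"ay":0,"az":0},
    {"tx":40,"ty":0,"tz":0,"ax":0,"ay":0,"az":0},
    {"tx":20,"ty":0,"tz":0,"ax":0,"ay":0,"az":0},
    {"tx":0,"ty":0,"tz":0,"ax":0,"ay":0,"az":0},
    {"tx":0,"ty":0,"tz":0,"ax":0,"ay":0,"az":0}
  ]
}}

```text
time: 37.6
ee_pos: [0.6683, 0.1174, 0.2449]
ee_rot: [-179.8, 0.0, 79.0]
contact_force: [0.3, 0.1, -0.1]
opening: 0.0954
finger_force: 0.0
```

```bash
python3 bowl.py .581 -.33; python3 - <<'E'
from h import *
d=grab('top');b=grab('scene')
cv2.imwrite('pics/fin.png',np.hstack([cv2.resize(d['img'][120:320,180:440],(400,308)),cv2.resize(b['img'][140:340,40:300],(400,308))]))
E
```

```text
[0.6683 0.1174 0.2449] [-1.7981e+02  2.0000e-02  7.9040e+01] [ 0.3  0.1 -0.1]
top 322 enclosing ((0.5785589218139648, -0.33307182788848877), 0.07957124710083008)
scene 590 enclosing ((0.5789562463760376, -0.3316164016723633), 0.07993568480014801)
bowl fit [ 0.57930903 -0.33103377]
to mat 0.003191118127415768 [ 0.00159097 -0.00276623]
bowl in tool [-4.572e-01 -2.100e-03  2.000e-04] mat in tool [-4.596e-01  0.000e+00  2.000e-04]
```

View pics/fin.png

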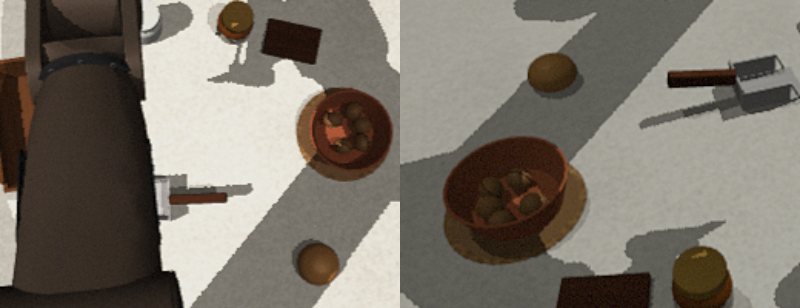

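The bowl, at about (350,130) in the left crop, stands on the mat with the nuts in it, and the scoop lies flat on the counter at about (190,198). I'll hand it in.

```bash
python3 -c "
from station import bot
print(bot.close_job())"
```

```text
the job is handed in; nothing more can be done
None
```

I've handed in the job: all five walnuts are in the bowl, the bowl stands about 3 mm off the mat's centre, and the scoop lies flat on the counter; the hand-in gave no verdict.

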